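# Charge the vibratory polishing bowl with its ceramic balls

### The job

Pour all six ceramic polishing balls from the steel scoop into the bowl of the small vibratory polisher: bring the scoop's lip right down over the rim before you tip it, so that no ball jumps out. Then set the empty scoop flat on the table, let go of it, and shut the polisher's lid fully. Do not spill a ball and do not disturb the casts, jars or tumbler standing round.

Things in the scene. Friction and masses are not known exactly. Their poses are not given: they have to be found in the camera images.
- scoop: Loose sheet-steel weighing scoop, 0.11 to 0.18 kg, flat on its pan. Origin: on its underside under the pan; z up, +x to the pouring lip, handle to -x. Pan 68 mm wide, 2.5 mm sheet, walls up to 33 mm above the underside; flat floor from x = -42 to +18 mm, then a ramp rising 22.6 degrees to the lip at x = 60 mm.
- scoop_lip (a point): Middle of the scoop's pouring lip (x = 60, z = 19 mm in the scoop's frame), as wide as the pan, between straight side walls that reach z = 33 mm. Tipped lip-down by clearly more than 23 degrees (40 to 50 is plenty) the balls roll out over it; kept within 10 degrees of level they stay in.
- scoop_grip (a point): Middle of the scoop's straight black handle (x = -90, z = 36 mm in the scoop's frame). The handle is 16 mm wide across y, 20 mm tall (26 to 46 mm above the underside) and runs along x from -54 to -132 mm; pinch it from above across its width.
- ball_0: Loose cream-white ceramic ball, 20 mm diameter, 16 g; origin at its centre. Starts in the scoop.
- ball_1: Loose cream-white ceramic ball, 20 mm diameter, 16 g; origin at its centre. Starts in the scoop.
- ball_2: Loose cream-white ceramic ball, 20 mm diameter, 16 g; origin at its centre. Starts in the scoop.
- ball_3: Loose cream-white ceramic ball, 20 mm diameter, 16 g; origin at its centre. Starts in the scoop.
- ball_4: Loose cream-white ceramic ball, 20 mm diameter, 16 g; origin at its centre. Starts in the scoop.
- ball_5: Loose cream-white ceramic ball, 20 mm diameter, 16 g; origin at its centre. Starts in the scoop.
- polisher: Vibratory polisher, fixed: round grey housing of 124 mm diameter, springs, and an open blue-grey bowl on top. Origin: on the table, on the bowl's vertical axis; z up, +x to the lid's hinge, -x to the switch and dial.
- polisher_mouth (a point): Centre of the bowl's mouth at rim height, 120 mm above the table; axes as the polisher's. The bowl is 120 mm wide outside and 110 mm inside at the rim, about 75 mm inside at its floor (66 mm above the table); a small cone in its middle reaches 94 mm above the table.
- polisher_lid (a joint): Hinge of the polisher's white lid, rad: 0 = shut flat on the bowl, 1.57 = upright, at most 1.9. Starts at 1.5 to 1.75; hinge friction holds it where it is left (about 1 N at the tab moves it). The lid is a disc of 124 mm diameter, 6 to 9 mm thick; its upper face looks to the polisher's +x when it stands open.
- lid_hinge (a point): Middle of the lid's hinge axis, which runs along the polisher's y; 68 mm towards +x from the bowl's axis, 120.5 mm above the table
- lid_tab (a point): Middle of the upper face of the black tab on the lid's edge opposite the hinge, 138 mm from the hinge axis; the tab is 26 mm wide, 5 mm thick and ends 148 mm from that axis. With the lid shut, this face lies 127 mm above the table.
- cast_white: White plaster cast, about 60 x 73 x 28 mm, loose on the table; origin under its middle. Leave alone.
- cast_yellow: Yellow plaster cast, about 59 x 72 x 27 mm, loose; origin under its middle. Leave alone.
- pumice_jar: Jar with a blue lid, 58 mm diameter, 70 mm high, loose; origin under its middle. Leave alone.
- tumbler: Pale grey plastic tumbler, 66 mm diameter, 78 mm high, loose; origin under its middle. Leave alone.

How it is judged:
By the outcome, as a careful person would: the job done as asked, in the order asked, and still so for the second after the job is handed in, with the robot touching nothing.
It also fails if it takes over 72 s, if anything falls off the work surface, if the arm or the gripper's body presses on something with over 40 N, if the wrist force passes 120 N, or if a joint passes its speed limit or range.

### The arm

A 6-joint arm with a two-finger parallel gripper is mounted at the origin on a cart in front of the work surface, level with it; the furniture and walls round the work are solid. World frame = base frame: x ahead of the robot, y to its left, z up, the work surface at z = 0. Lengths are in m, angles in rad, forces in N, time in s.
With the tool pointing down it reaches from about 0.3 to 0.875 m from the base axis. Payload 6.4 kg.
Tool frame: the origin (TCP) lies midway between the tips of the shut fingers; the grasp point (between the pads) lies 19 mm behind it; x points along the fingers, y is the direction in which the jaws open and shut, and the axes are right-handed (so a half turn about x gives the same grasp; the last joint's range is limited). The gripper opens to 85 mm and grips with 20 to 120 N. Pads are 22 mm wide; open, the fingers measure 114 mm over their backs; the gripper's body (76 mm by 85 mm) begins 54 mm behind the grasp point. The pads swing forward as they close: fully open they stand 13 mm farther back than shut.
Start: joints at [-1.499, 0.181, 1.607, -0, 1.354, -0.206], TCP at [0.158, -0.553, 0.231] pointing down, gripper open.
Joint ranges: [-2.99, 2.99], [-0.89, 2.07], [0.3, 2.58], [-1.14, 4.28], [0, 2.63], [-3.12, 3.12]. Speed limits (rad/s): [2.57, 2.57, 3.01, 3.14, 3.14, 3.14].

### API

Orientations are given as a unit quaternion [w, x, y, z].
In Python, from bench import ctrl gives the robot as it stands.
- The arm moves only by the tool servo_tool, never from a script. Its argument "targets" is a list of rows, each a list of 7 numbers: the turn, a rotation vector about the tool's x, y, z in rad, then the shift along the tool's x, y, z in mm, then the opening, from -1 (shut) to 1 (fully open). A call has exactly 8 rows; each row is the pose to reach, as a shift and turn from the pose measured when the call began, along the tool's axes at that moment; what a row does not reach only later rows make up. A row lasts 1/8 s, in which the tool goes at most 62.5 mm and 10.7 degrees, less where a joint would pass 70% of its speed; a pose out of reach is approached as far as the arm can. A call with a gripper value outside its range is refused whole. The fingers move at their own pace and stop on an object; the grip force is fixed at half the most. Time passes only in rows, so rows that repeat a pose let the fingers close, or fill a call up. It gives the time, the measured TCP pose, the force and the opening at its end, in the units of the state.
- ctrl.get_obs(): the state, without advancing time (a new reading comes with each control period).
- ctrl.camera(name): name is "scene" or "side" or "wrist"; returns a dict with "pixels" (384x512x3 uint8, blue, green, red), "intrinsics" (3x3 intrinsics, pixels), "R" (3x3) and "t" (3): a world point X has camera coordinates R X + t; the wrist camera has in their place "tool_from_camera" (4x4, takes a point from camera to tool coordinates, whose origin is the TCP and whose axes are the tool frame's). Camera axes: x right, y down, z forward; pixel columns grow to the right and rows downward; lengths in m; the calibration is good to about 2 mm. A picture is of the moment at which its call begins: read the wrist's pose just before it. There is no depth.
- ctrl.hand_in(): hands the job in, once; it reports no verdict.
The state is a dict: "time_s": time; "q": joint angles; "dq": joint speeds; "joint_efforts": joint torques, N m; "eef_pos": TCP position; "eef_rot": TCP orientation; "wrist_force": force on the tool from outside, world axes, zero at the start; "torque": the same for the moment, N m; "opening": opening from 0.0 (shut) to 1.0 (fully open).
Only numpy, scipy, OpenCV 4.12 (cv2) and the standard library are available. Lean on these libraries where they do the work, as an engineer would, in place of code of your own. Each camera call takes 0.05 s, during which the arm holds its last target.

## Working session

There is one attempt and no reset: what is moved stays moved. The work goes in short steps, Python scripts to look and compute and a tool call to move; the robot and the scene stay as the last step left them, time stands still between calls to the robot, and variables do not carry over. Pictures are saved under pics/ and viewed, and the job is handed in when it is done.

Besides the shell and the picture viewer there is one more tool, called after "Call:" as name(argument=value, ...), one argument or row to a line, values as JSON. servo_tool: Moves the arm, as the interface text tells. Its arguments: {"type":"object","properties":{"targets":{"type":"array","items":{"type":"array","items":{"type":"number"}}}},"required":["targets"]}

```bash
mkdir -p pics; ls; python3 - <<'E'
from bench import ctrl
import cv2
o=ctrl.get_obs(); print(o)
for n in ["scene","side","wrist"]:
    c=ctrl.camera(n); cv2.imwrite(f"pics/{n}0.png",c["pixels"]); print(n,c["intrinsics"].tolist() if hasattr(c["intrinsics"],'tolist') else c["intrinsics"],{k:c[k] for k in c if k not in("pixels","intrinsics")})
E
```

```text
pics
{'time_s': 0.0, 'q': array([-1.49930203e+00,  1.81552587e-01,  1.60804413e+00, -1.27674616e-05,
        1.35381190e+00, -2.06275744e-01]), 'dq': array([-0.00178568,  0.00041383, -0.00110676, -0.00069242,  0.00061618,
        0.00010466]), 'joint_efforts': array([-1.30457251e-03, -4.44880271e+01, -3.51343668e+01, -5.33336624e-04,
        8.97788443e-03, -4.32787135e-05]), 'eef_pos': array([ 0.1576561 , -0.55236512,  0.23036022]), 'eef_rot': array([ 0.09725117,  0.70033644,  0.09853293, -0.70025877]), 'wrist_force': array([ 0.0086784 , -0.36571787, -0.77761137]), 'torque': array([-0.03847467, -0.00053573,  0.01784792]), 'opening': 1.0053153055659334}
scene [[475.9095442296684, 0.0, 254.42621029460065], [0.0, 475.9095442296684, 191.8077027083913], [0.0, 0.0, 1.0]] {'R': array([[ 0.99987397, -0.01425202, -0.00699525],
       [-0.01571915, -0.82688421, -0.56215248],
       [ 0.00222754,  0.56219159, -0.82700402]]), 't': array([-0.45316725,  0.16353507,  1.3822142 ])}
side [[442.12641069915315, 0.0, 262.48716346759306], [0.0, 442.12641069915315, 187.28401945910935], [0.0, 0.0, 1.0]] {'R': array([[-0.81281318, -0.58251676, -0.00299424],
       [-0.48278246,  0.6765077 , -0.55611009],
       [ 0.32596908, -0.45056804, -0.83110324]]), 't': array([0.46104255, 0.19263895, 1.33234342])}
wrist [[274.8125091249576, 0.0, 258.5671661914441], [0.0, 274.8125091249576, 194.1205014972417], [0.0, 0.0, 1.0]] {'tool_from_camera': array([[ 2.97155177e-04, -3.12532403e-01,  9.49907053e-01,
        -1.42583462e-01],
       [ 9.99999927e-01,  3.21687089e-04, -2.06986057e-04,
        -3.13742341e-04],
       [-2.40882985e-04,  9.49907045e-01,  3.12532476e-01,
        -7.99406969e-02],
       [ 0.00000000e+00,  0.00000000e+00,  0.00000000e+00,
         1.00000000e+00]])}
```

View pics/scene0.png

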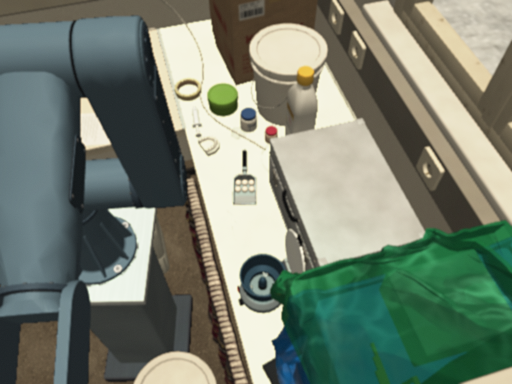

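View pics/side0.png

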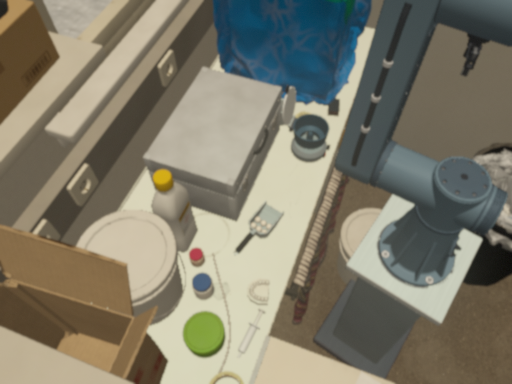

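View pics/wrist0.png

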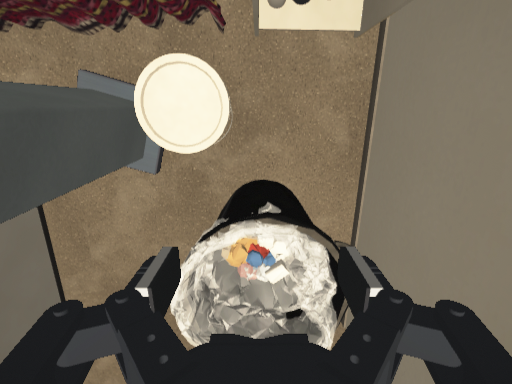

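```bash
python3 - <<'E'
import cv2
a=cv2.imread("pics/scene0.png")[70:330,150:330]; cv2.imwrite("pics/sc_a.png",cv2.resize(a[:,:],None,fx=3,fy=3,interpolation=cv2.INTER_CUBIC)[:390])
cv2.imwrite("pics/sc_b.png",cv2.resize(a[:,:],None,fx=3,fy=3,interpolation=cv2.INTER_CUBIC)[250:])
b=cv2.imread("pics/side0.png")[80:384,140:360]; cv2.imwrite("pics/si_a.png",cv2.resize(b[:190],None,fx=3,fy=3,interpolation=cv2.INTER_CUBIC))
E
```

```text
(no output)
```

View pics/sc_a.png

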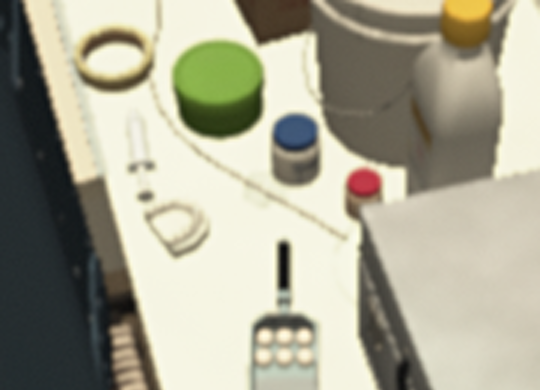

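View pics/sc_b.png

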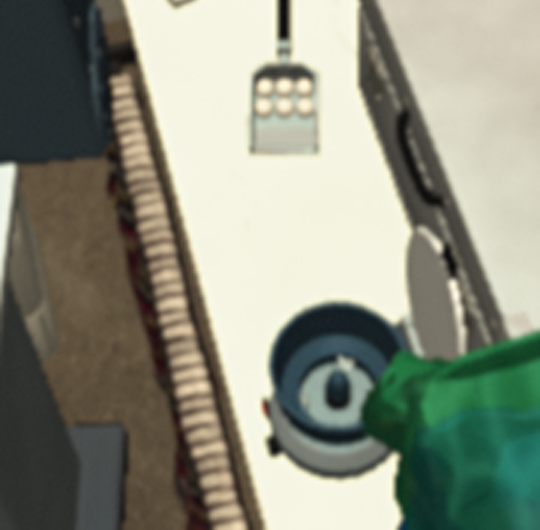

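View pics/si_a.png

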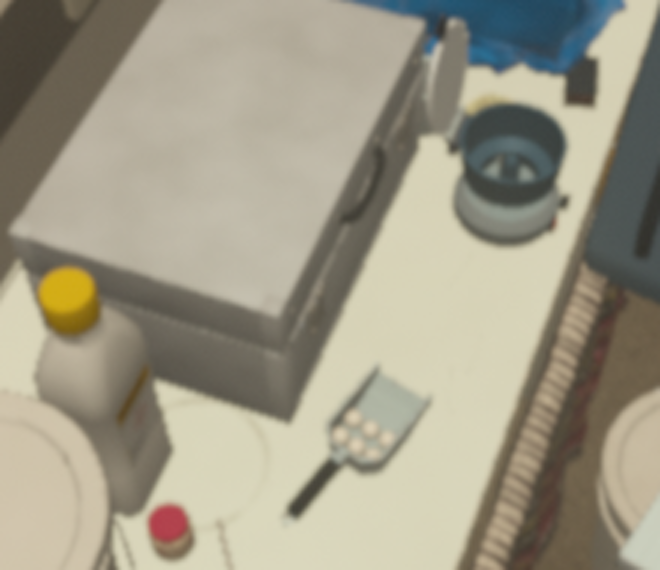

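```bash
cat > h.py <<'E'
import numpy as np,cv2
from scipy.spatial.transform import Rotation as Rot
from bench import ctrl
def cam(n):
    o=ctrl.get_obs(); c=ctrl.camera(n)
    if n=="wrist":
        q=o["eef_rot"]; Rt=Rot.from_quat([q[1],q[2],q[3],q[0]]).as_matrix()
        T=np.eye(4);T[:3,:3]=Rt;T[:3,3]=o["eef_pos"]; W=T@c["tool_from_camera"]
        R=W[:3,:3].T; t=-R@W[:3,3]; c["R"]=R;c["t"]=t
    return c
def ray(c,u,v):
    K=np.array(c["intrinsics"]); d=c["R"].T@np.linalg.inv(K)@np.array([u,v,1.0]); return -c["R"].T@c["t"], d/np.linalg.norm(d)
def onz(c,u,v,z):
    o,d=ray(c,u,v); return o+d*(z-o[2])/d[2]
def proj(c,X):
    p=c["R"]@np.asarray(X,float)+c["t"]; p=np.array(c["intrinsics"])@p; return p[:2]/p[2]
def tri(l):
    A=np.zeros((3,3));b=np.zeros(3);r=[]
    for c,u,v in l:
        o,d=ray(c,u,v);M=np.eye(3)-np.outer(d,d);A+=M;b+=M@o
    X=np.linalg.solve(A,b); return X
E
python3 - <<'E'
from h import *
s=cam("scene"); w=cam("side")
def S(x,y): return 150+x/3,70+(y)/3   # sc_a
def B(x,y): return 150+x/3,70+(y+250)/3
def D(x,y): return 140+x/3,80+y/3
P=lambda n,v: print(n,np.round(v,3))
# scoop handle
P("handle end scene z46",onz(s,*S(284,243),.046)); P("handle end side",onz(w,*D(293,511),.046))
P("handle front scene",onz(s,*B(284,38),.04));
P("lip L scene",onz(s,*B(252,153),.019));P("lip R scene",onz(s,*B(318,153),.019))
P("lip L side",onz(w,*D(378,370),.033));P("lip R side",onz(w,*D(428,400),.033))
# bowl rim
for nm,c,pts in (("scene",s,[B(271,370),B(408,370),B(338,303)]),("side",w,[D(461,145),D(566,145),D(513,103)])):
    for p in pts: P("rim "+nm,onz(c,*p,.12))
P("knob dial",tri([(s,*B(272,446)),(w,*D(562,201))]))
P("lidtop?",tri([(s,*B(422,228)),(w,*D(456,22))]))
P("lid hinge end",onz(s,*B(455,355),.12))
P("lid bottom side",onz(w,*D(438,133),.12))
P("white cast",onz(s,*S(180,225),.02));P("yellow",onz(w,*D(490,105),.02))
P("circle side",onz(w,*D(200,460),0));P("faint scene",onz(s,*S(260,190),0.07))
for p in [(160,30),(150,330),(205,330)]:P("edge",onz(s,*p,0))
P("box front bot",onz(s,*S(362,330),0)); P("box bot side",onz(w,*D(290,420),0));P("box bot side2",onz(w,*D(420,165),0))
P("box top",tri([(s,*S(362,208)),(w,*D(275,320))]))
E
```

```text
handle end scene z46 [0.427 0.316 0.046]
handle end side [0.423 0.326 0.046]
handle front scene [0.427 0.261 0.04 ]
lip L scene [0.393 0.132 0.019]
lip R scene [0.46  0.13  0.019]
lip L side [0.453 0.14  0.033]
lip R side [0.39  0.14  0.033]
rim scene [ 0.416 -0.15   0.12 ]
rim scene [ 0.531 -0.152  0.12 ]
rim scene [ 0.474 -0.089  0.12 ]
rim side [ 0.515 -0.104  0.12 ]
rim side [ 0.422 -0.17   0.12 ]
rim side [ 0.502 -0.189  0.12 ]
knob dial [ 0.416 -0.178  0.019]
lidtop? [ 0.536 -0.109  0.284]
lid hinge end [ 0.572 -0.139  0.12 ]
lid bottom side [ 0.546 -0.103  0.12 ]
white cast [0.312 0.365 0.02 ]
yellow [ 0.566 -0.255  0.02 ]
circle side [0.551 0.319 0.   ]
faint scene [0.402 0.37  0.07 ]
edge [0.082 0.995 0.   ]
edge [ 0.176 -0.243  0.   ]
edge [ 0.32  -0.245  0.   ]
box front bot [0.508 0.234 0.   ]
box bot side [0.504 0.228 0.   ]
box bot side2 [ 0.591 -0.141  0.   ]
box top [0.504 0.234 0.197]
```

```bash
python3 - <<'E'
from h import *
s=cam("scene"); w=cam("side"); print(ctrl.get_obs()["time_s"])
def S(x,y): return 150+x/3,70+(y)/3
def B(x,y): return 150+x/3,70+(y+250)/3
def D(x,y): return 140+x/3,80+y/3
P=lambda n,v: print(n,np.round(v,3))
P("lid center",tri([(s,*B(435,297)),(w,*D(447,80))]))
P("red",tri([(s,*B(266,407)),(w,*D(553,225))]))
P("black",tri([(s,*B(272,446)),(w,*D(562,201))]))
P("scam",-s["R"].T@s["t"]);P("wcam",-w["R"].T@w["t"])
for z in (0,.1,.2,.3): P("bagtip",onz(s,277,288,z)); P("bag side corner",onz(w,325,100,z))
P("jar",onz(s,248,113,.07)); P("tum?",onz(s,237,133,.0))
o=ctrl.get_obs();q=o["eef_rot"];print(Rot.from_quat([q[1],q[2],q[3],q[0]]).as_matrix().round(3))
for n,c,(x0,x1,y0,y1) in (("scene",s,(220,330,215,325)),("side",w,(250,360,80,170))):
    im=c["pixels"][y0:y1,x0:x1]; cv2.imwrite(f"pics/pol_{n}.png",cv2.resize(im,None,fx=5,fy=5,interpolation=cv2.INTER_CUBIC))
E
```

```text
0.35
lid center [ 0.55  -0.119  0.187]
red [ 0.408 -0.141  0.019]
black [ 0.416 -0.178  0.019]
scam [ 0.453 -0.648  1.232]
wcam [0.033 0.739 1.216]
bagtip [ 0.513 -0.132  0.   ]
bag side corner [ 0.55  -0.384  0.   ]
bagtip [ 0.509 -0.174  0.1  ]
bag side corner [ 0.507 -0.292  0.1  ]
bagtip [ 0.504 -0.216  0.2  ]
bag side corner [ 0.465 -0.2    0.2  ]
bagtip [ 0.499 -0.258  0.3  ]
bag side corner [ 0.422 -0.107  0.3  ]
jar [0.439 0.459 0.07 ]
tum? [0.4   0.433 0.   ]
[[-0.     0.274 -0.962]
 [ 0.    -0.962 -0.274]
 [-1.    -0.    -0.   ]]
```

View pics/pol_scene.png

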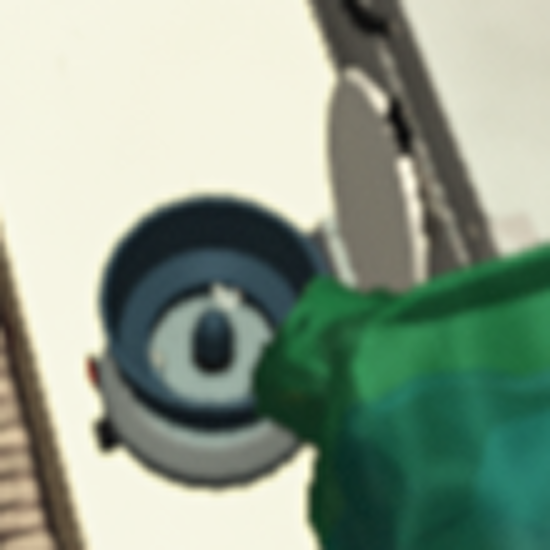

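View pics/pol_side.png

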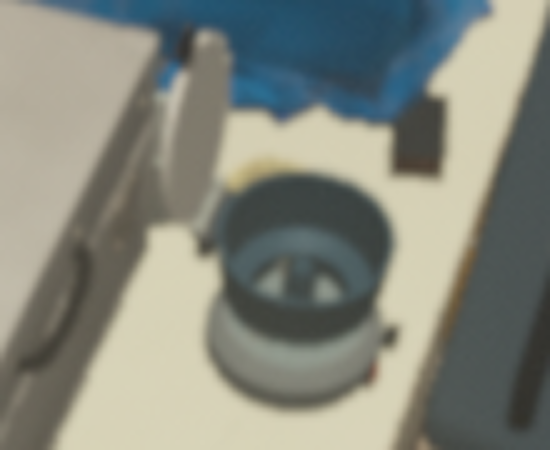

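```bash
cat >> h.py <<'E'
D0=np.array([[0,1,0],[0,0,-1],[-1,0,0]],float)  # columns: tool x down, y=+X, z=-Y
def pose():
    o=ctrl.get_obs();q=o["eef_rot"];return np.array(o["eef_pos"]),Rot.from_quat([q[1],q[2],q[3],q[0]]).as_matrix(),o
def goal(pos,R=D0):
    p,R0,o=pose(); s=R0.T@(np.array(pos)-p)*1000; r=Rot.from_matrix(R0.T@R).as_rotvec()
    print("t",round(o["time_s"],2),"turn",r.round(3),"shift",s.round(1),"| at",p.round(4),"F",np.round(o["wrist_force"],1),"q",np.round(o["q"],2),"open",round(o["opening"],3))
E
python3 - <<'E'
from h import *
s=cam("scene"); w=cam("side")
print("tab",tri([(s,299.6,240),(w,287.4,88)]))
for z in (.22,.26): print(onz(s,299.6,240,z),onz(w,287.4,88,z))
print("hinge black side", onz(w,250+207/5,80+243/5,.115), onz(w,250+207/5,80+243/5,.1205))
goal((.40,-.10,.36))
E
```

```text
tab [ 0.5589019  -0.12269902  0.25828167]
[ 0.56189242 -0.10255741  0.22      ] [ 0.58123922 -0.15706055  0.22      ]
[ 0.55757203 -0.1241314   0.26      ] [ 0.55923542 -0.12108571  0.26      ]
hinge black side [ 0.52303824 -0.10209155  0.115     ] [ 0.52059209 -0.09789146  0.1205    ]
t 0.45 turn [-1.293 -0.     0.   ] shift [-128.7 -369.1 -357.2] | at [ 0.1577 -0.5529  0.2312] F [ 0.4 -0.7  0.4] q [-1.5   0.18  1.61 -0.    1.35 -0.21] open 1.004
```

Call:
servo_tool(
  targets=[
    [-0.15,0,0,-16,-40,-38,1],
    [-0.3,0,0,-32,-82,-80,1],
    [-0.45,0,0,-48,-124,-120,1],
    [-0.6,0,0,-64,-165,-160,1],
    [-0.75,0,0,-80,-206,-200,1],
    [-0.9,0,0,-96,-248,-240,1],
    [-1.05,0,0,-112,-290,-280,1],
    [-1.2,0,0,-128,-332,-320,1],
  ],
)

```text
time_s: 1.45
eef_pos: [0.3749, -0.1442, 0.3602]
eef_rot: [0.478, 0.522, 0.477, -0.521]
wrist_force: [1.6, -0.8, -0.1]
opening: 1.0
```

```bash
python3 - <<'E'
from h import *
goal((.40,-.10,.36)); goal((.427,.20,.26))
E
```

```text
t 1.45 turn [-0.088  0.001 -0.001] shift [  0.2  21.1 -46.2] | at [ 0.3749 -0.1442  0.3602] F [ 1.6 -0.8 -0.1] q [-0.66 -0.31  1.82  0.    1.64 -0.58] open 1.0
t 1.45 turn [-0.088  0.001 -0.001] shift [ 100.    21.4 -347.5] | at [ 0.3749 -0.1442  0.3602] F [ 1.6 -0.8 -0.1] q [-0.66 -0.31  1.82  0.    1.64 -0.58] open 1.0
```

```bash
python3 - <<'E'
from h import *
c=cam("wrist"); cv2.imwrite("pics/w1.png",c["pixels"]); np.savez("w1.npz",R=c["R"],t=c["t"],K=c["intrinsics"])
print(ctrl.get_obs()["dq"].round(2))
E
```

```text
[-0.12  0.    0.01 -0.03 -0.04  0.01]
```

View pics/w1.png

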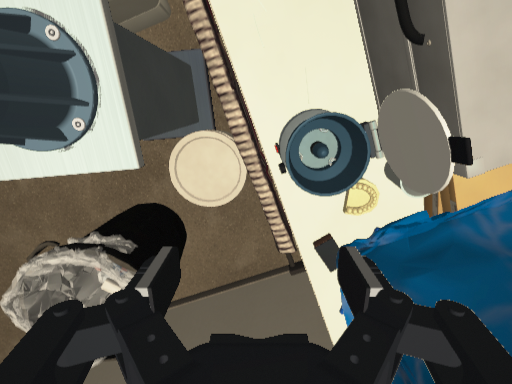

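```bash
python3 - <<'E'
from h import *
z=np.load("w1.npz"); c=dict(R=z["R"],t=z["t"],intrinsics=z["K"])
im=cv2.imread("pics/w1.png"); h=cv2.cvtColor(im,cv2.COLOR_BGR2HSV)
m=((h[...,0]>95)&(h[...,0]<120)&(h[...,1]>80)&(h[...,2]<150)).astype(np.uint8)*255
m[:, :270]=0; m[:95]=0; m[215:]=0; m[:,380:]=0
n,l,st,ce=cv2.connectedComponentsWithStats(m); k=1+st[1:,4].argmax(); 
cs,_=cv2.findContours((l==k).astype(np.uint8),cv2.RETR_EXTERNAL,cv2.CHAIN_APPROX_NONE)
hull=cv2.convexHull(max(cs,key=len))[:,0]
print(st[k], len(hull))
for p in hull[::3]: print(p, onz(c,*p,.12).round(3)[:2],end=";")
W=np.array([onz(c,*p,.12)[:2] for p in hull])
(cx,cy),r=cv2.minEnclosingCircle(W.astype(np.float32)*1000); print("\ncircle",cx,cy,r)
A=np.c_[2*W,np.ones(len(W))];s=np.linalg.lstsq(A,(W**2).sum(1),rcond=None)[0];print("fit",s[:2],np.sqrt(s[2]+s[:2]@s[:2]))
cv2.imwrite("pics/w1m.png",cv2.resize(im[85:215,265:480],None,fx=3.5,fy=3.5,interpolation=cv2.INTER_CUBIC))
E
```

```text
[ 286  113   85   82 4052] 39
[337 113] [ 0.485 -0.085];[353 119] [ 0.507 -0.095];[366 134] [ 0.525 -0.116];[369 157] [ 0.53  -0.149];[364 171] [ 0.524 -0.168];[348 188] [ 0.501 -0.192];[333 194] [ 0.479 -0.199];[305 190] [ 0.439 -0.189];[293 179] [ 0.422 -0.171];[286 162] [ 0.414 -0.145];[289 140] [ 0.419 -0.115];[301 123] [ 0.437 -0.094];[317 115] [ 0.459 -0.085];
circle 472.1912536621094 -140.65724182128906 58.938873291015625
fit [ 0.47202393 -0.14127909] 0.05836959807354068
```

View pics/w1m.png

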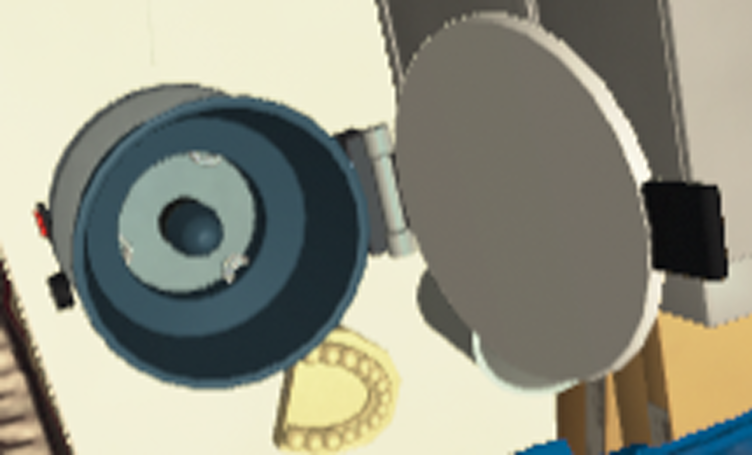

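```bash
python3 - <<'E'
from h import *
z=np.load("w1.npz"); c=dict(R=z["R"],t=z["t"],intrinsics=z["K"])
f=lambda x,y:(265+x/3.5,85+y/3.5)
a=onz(c,*f(378,140),.1205);b=onz(c,*f(402,245),.1205);print(a,b,(a+b)/2,np.degrees(np.arctan2(a[0]-b[0],a[1]-b[1])))
s=cam("scene")
print("tab w+scene",tri([(c,*f(685,228)),(s,299.6,240)]), onz(c,*f(685,228),.258))
print("tumbler", onz(c,*f(445,290),.078),onz(c,*f(520,380),.04))
print("boxtop corner",onz(c,*f(720,315),.197))
print("lid center",onz(c,*f(525,200),.188))
goal((.427,.22,.25))
E
```

```text
[ 0.5336537 -0.1050013  0.1205   ] [ 0.54492095 -0.1469793   0.1205    ] [ 0.53928733 -0.1259903   0.1205    ] -15.024542594176845
tab w+scene [ 0.55900016 -0.12037245  0.25465917] [ 0.55771052 -0.11907311  0.258     ]
tumbler [ 0.58343929 -0.17850903  0.078     ] [ 0.64233102 -0.23909815  0.04      ]
boxtop corner [ 0.61711081 -0.16279734  0.197     ]
lid center [ 0.55509532 -0.12102786  0.188     ]
t 1.55 turn [-0.082  0.001 -0.004] shift [ 111.5   20.1 -364.6] | at [ 0.3767 -0.1416  0.3616] F [0.3 0.1 0.3] q [-0.66 -0.32  1.82  0.    1.64 -0.58] open 1.0
```

Call:
servo_tool(
  targets=[
    [-0.01,0,0,0,2,-40,1],
    [-0.02,0,0,5,5,-95,1],
    [-0.04,0,0,20,8,-150,1],
    [-0.05,0,0,40,11,-205,1],
    [-0.06,0,0,60,14,-260,1],
    [-0.07,0,0,85,17,-315,1],
    [-0.08,0,0,105,20,-350,1],
    [-0.082,0,0,111,20,-365,1],
  ],
)

```text
time_s: 2.55
eef_pos: [0.4263, 0.2211, 0.2488]
eef_rot: [0.501, 0.5, 0.499, -0.5]
wrist_force: [0.8, 0.0, -0.1]
opening: 0.998
```

```bash
python3 - <<'E'
from h import *
c=cam("wrist"); cv2.imwrite("pics/w2.png",c["pixels"]); np.savez("w2.npz",R=c["R"],t=c["t"],K=c["intrinsics"])
goal((.427,.272,.10))
E
```

```text
t 2.6 turn [ 0.001  0.001 -0.002] shift [148.9   0.4 -50.5] | at [0.4264 0.2217 0.2489] F [-1.1 -0.5 -1.4] q [ 0.23 -0.05  1.82 -0.    1.38  0.23] open 1.0
```

View pics/w2.png

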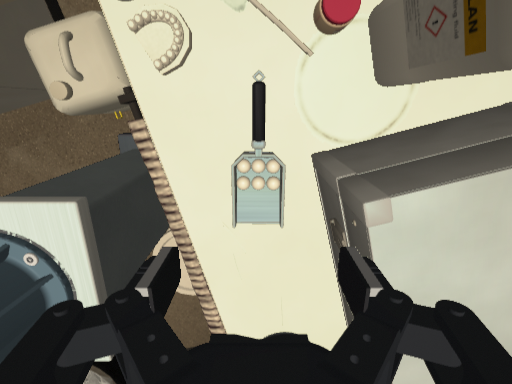

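```bash
python3 - <<'E'
from h import *
z=np.load("w2.npz"); c=dict(R=z["R"],t=z["t"],intrinsics=z["K"])
im=cv2.imread("pics/w2.png")
m=(im[60:150,245:272].max(2)<70); ys,xs=np.nonzero(m); ys+=60; xs+=245
print(xs.min(),xs.max(),ys.min(),ys.max())
for y in (86,95,110,125,136): 
    r=xs[ys==y]; print(y,r.min(),r.max(),onz(c,(r.min()+r.max())/2,y,.046).round(4))
print(onz(c,258.5,ys.min(),.046),onz(c,258.5,ys.max(),.040))
for p in ((233,227),(284,227)): print(onz(c,*p,.033),onz(c,*p,.019))
cv2.imwrite("pics/w2z.png",cv2.resize(im[65:235,215:305],None,fx=3.5,fy=3.5,interpolation=cv2.INTER_CUBIC))
E
```

```text
253 264 82 140
86 253 264 [0.426 0.321 0.046]
95 253 264 [0.426 0.311 0.046]
110 253 264 [0.426  0.2941 0.046 ]
125 253 264 [0.4261 0.2766 0.046 ]
136 253 264 [0.4261 0.2633 0.046 ]
[0.42599311 0.32530645 0.046     ] [0.4260837 0.2576798 0.04     ]
[0.38979222 0.13377724 0.033     ] [0.3883939 0.1272104 0.019    ]
[0.46270805 0.13381999 0.033     ] [0.4641591  0.12725482 0.019     ]
```

View pics/w2z.png

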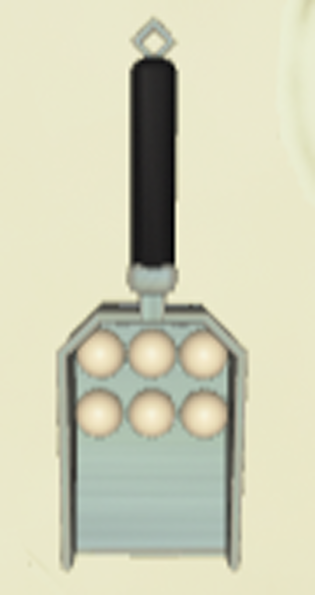

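Call:
servo_tool(
  targets=[
    [0,0,0,20,0,-13,1],
    [0,0,0,60,0,-35,1],
    [0,0,0,100,0,-53,1],
    [0,0,0,140,0,-53,1],
    [0,0,0,175,0,-53,1],
    [0,0,0,205,0,-53,1],
    [0,0,0,225,0,-53,1],
    [0,0,0,232,0,-53,1],
  ],
)

```text
time_s: 3.6
eef_pos: [0.4272, 0.273, 0.0165]
eef_rot: [-0.5, -0.5, -0.499, 0.5]
wrist_force: [-0.6, 0.1, -0.4]
opening: 1.0
```

```bash
python3 - <<'E'
from h import *
goal((.426,.275,.016))
E
```

```text
t 3.6 turn [-0.001  0.002 -0.001] shift [ 0.5 -1.2 -2. ] | at [0.4272 0.273  0.0165] F [-0.6  0.1 -0.4] q [ 0.34  0.34  1.91 -0.    0.89  0.34] open 1.0
```

Call:
servo_tool(
  targets=[
    [0,0,0,0,-1,-2,0.4],
    [0,0,0,0,-1,-2,0.0],
    [0,0,0,0,-1,-2,-0.4],
    [0,0,0,0,-1,-2,-0.6],
    [0,0,0,0,-1,-2,-1],
    [0,0,0,0,-1,-2,-1],
    [0,0,0,0,-1,-2,-1],
    [0,0,0,0,-1,-2,-1],
  ],
)

```text
time_s: 4.6
eef_pos: [0.4264, 0.2752, 0.017]
eef_rot: [0.5, 0.5, 0.499, -0.5]
wrist_force: [-1.8, 0.7, 5.8]
opening: 0.173
```

Call:
servo_tool(
  targets=[
    [0,0,0,0,0,0,-1],
    [0,0,0,0,0,0,-1],
    [0,0,0,-2,0,0,-1],
    [0,0,0,-5,0,0,-1],
    [0,0,0,-9,0,0,-1],
    [0,0,0,-13,0,0,-1],
    [0,0,0,-17,0,0,-1],
    [0,0,0,-20,0,0,-1],
  ],
)

```text
time_s: 5.6
eef_pos: [0.4265, 0.2753, 0.0374]
eef_rot: [0.501, 0.5, 0.499, -0.5]
wrist_force: [0.3, -0.6, -0.8]
opening: 0.175
```

```bash
python3 - <<'E'
from h import *
goal((.426,.275,.19))
for n in("wrist","side"):
    c=cam(n); cv2.imwrite(f"pics/l_{n}.png",c["pixels"])
im=cv2.imread("pics/l_side.png")[170:280,200:330]; cv2.imwrite("pics/l_side.png",cv2.resize(im,None,fx=5,fy=5,interpolation=cv2.INTER_CUBIC))
E
```

```text
t 5.6 turn [-0.001  0.001 -0.002] shift [-152.6   -0.2    0.5] | at [0.4265 0.2753 0.0374] F [ 0.3 -0.6 -0.8] q [ 0.34  0.3   1.9  -0.    0.93  0.34] open 0.175
```

View pics/l_wrist.png

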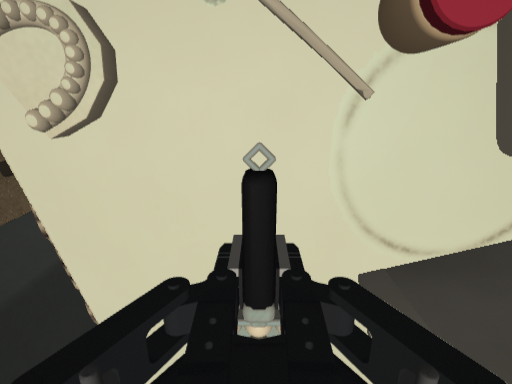

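View pics/l_side.png

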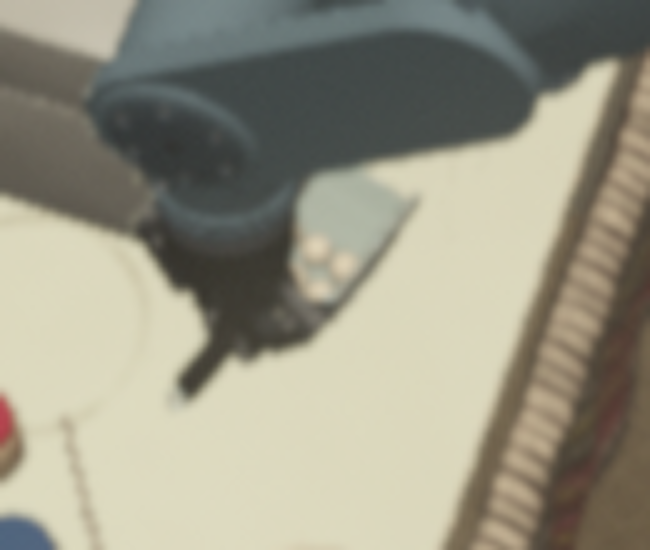

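Call:
servo_tool(
  targets=[
    [0,0,0,-8,0,0,-1],
    [0,0,0,-25,0,0,-1],
    [0,0,0,-48,0,0,-1],
    [0,0,0,-73,0,0,-1],
    [0,0,0,-98,0,3,-1],
    [0,0,0,-123,0,10,-1],
    [0,0,0,-143,2,22,-1],
    [0,0,0,-153,5,40,-1],
  ],
)

```text
time_s: 6.7
eef_pos: [0.432, 0.2357, 0.1932]
eef_rot: [0.501, 0.501, 0.499, -0.499]
wrist_force: [0.9, -0.2, -2.6]
opening: 0.181
```

```bash
python3 - <<'E'
from h import *
goal((.468,.06,.175)); goal((.468,.027,.16))
c=cam("side"); im=c["pixels"][120:280,180:360]; cv2.imwrite("pics/s3.png",cv2.resize(im,None,fx=4,fy=4,interpolation=cv2.INTER_CUBIC))
E
```

```text
t 6.7 turn [-0.     0.    -0.005] shift [ 18.4  35.9 175.7] | at [0.432  0.2357 0.1932] F [ 0.9 -0.2 -2.6] q [ 0.26  0.03  1.85 -0.    1.25  0.26] open 0.181
t 6.7 turn [-0.     0.    -0.005] shift [ 33.4  35.8 208.7] | at [0.432  0.2357 0.1932] F [ 0.9 -0.2 -2.6] q [ 0.26  0.03  1.85 -0.    1.25  0.26] open 0.181
```

View pics/s3.png

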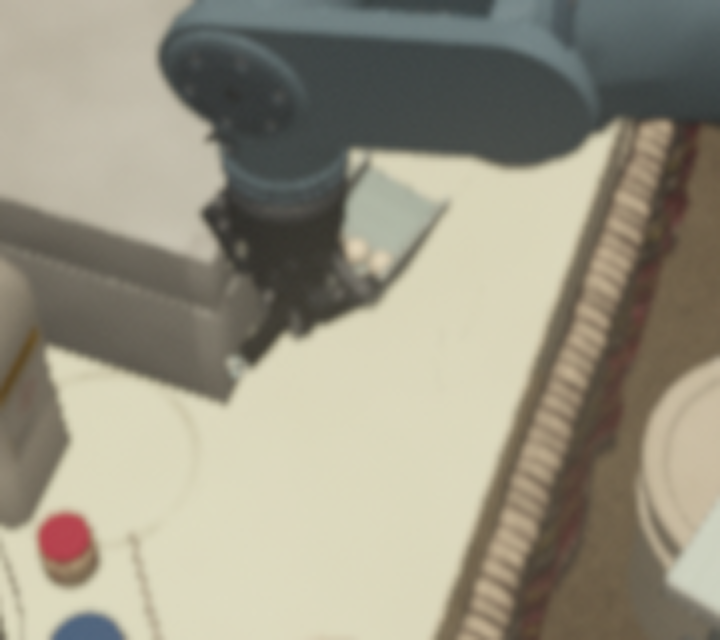

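Call:
servo_tool(
  targets=[
    [0,0,0,0,3,12,-1],
    [0,0,0,0,8,35,-1],
    [0,0,0,0,14,63,-1],
    [0,0,0,2,20,91,-1],
    [0,0,0,5,26,119,-1],
    [0,0,0,9,31,145,-1],
    [0,0,0,14,34,165,-1],
    [0,0,0,18,36,175,-1],
  ],
)

```text
time_s: 7.75
eef_pos: [0.4687, 0.0579, 0.1762]
eef_rot: [0.501, 0.502, 0.498, -0.499]
wrist_force: [-0.4, -0.1, -2.0]
opening: 0.182
```

```bash
python3 - <<'E'
from h import *
goal((.468,.027,.15))
c=cam("scene"); print(proj(c,(.468,-.082,.177)));im=c["pixels"][180:330,200:330]; cv2.imwrite("pics/c4.png",cv2.resize(im,None,fx=4,fy=4,interpolation=cv2.INTER_CUBIC))
c=cam("side"); im=c["pixels"][70:210,220:370]; cv2.imwrite("pics/s4.png",cv2.resize(im,None,fx=4,fy=4,interpolation=cv2.INTER_CUBIC))
E
```

```text
t 7.75 turn [-0.002  0.001 -0.006] shift [26.2 -0.8 30.9] | at [0.4687 0.0579 0.1762] F [-0.4 -0.1 -2. ] q [-0.13  0.    1.92 -0.    1.21 -0.13] open 0.182
[260.30296435 241.55855612]
```

View pics/c4.png

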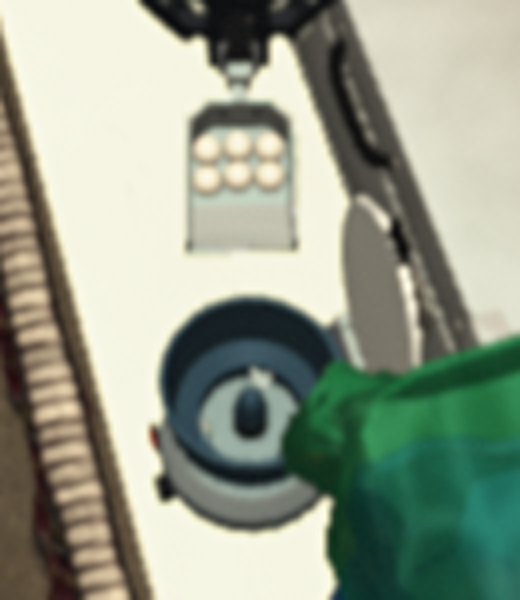

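View pics/s4.png

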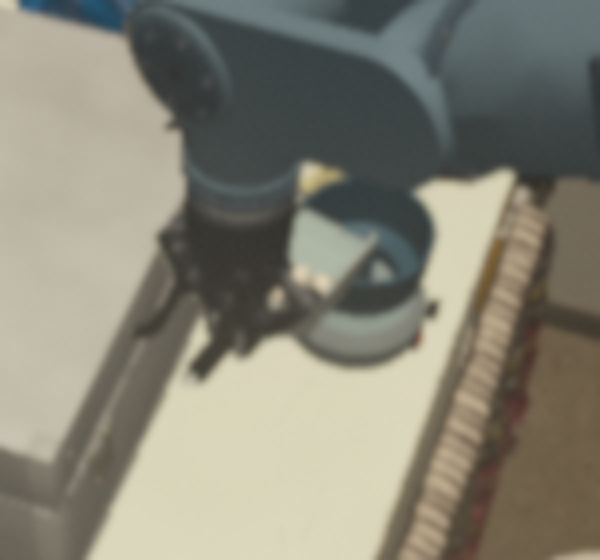

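Call:
servo_tool(
  targets=[
    [0,0,0,0,0,3,-1],
    [0,0,0,1,0,10,-1],
    [0,0,0,5,0,18,-1],
    [0,0,0,11,0,25,-1],
    [0,0,0,18,-1,29,-1],
    [0,0,0,25,-1,31,-1],
    [0,0,0,30,-1,31,-1],
    [0,0,0,32,-1,31,-1],
  ],
)

```text
time_s: 8.85
eef_pos: [0.4674, 0.0274, 0.1435]
eef_rot: [0.501, 0.501, 0.498, -0.5]
wrist_force: [-1.1, -0.2, -2.9]
opening: 0.177
```

```bash
python3 - <<'E'
from h import *
def tg(th,lz,ly=-.115,lx=.468):
    R=Rot.from_rotvec([np.radians(th),0,0]).as_matrix()
    print(th,lz,end=" "); goal(np.array([lx,ly,lz])-R@np.array([0,-.142,.002]),R@D0)
for a in ((0,.146),(5,.142),(10,.139),(15,.136),(20,.134),(25,.133),(30,.132),(45,.13)): tg(*a)
c=cam("scene"); im=c["pixels"][180:330,200:330]; cv2.imwrite("pics/c5.png",cv2.resize(im,None,fx=4,fy=4,interpolation=cv2.INTER_CUBIC))
c=cam("side"); im=c["pixels"][70:210,220:370]; cv2.imwrite("pics/s5.png",cv2.resize(im,None,fx=4,fy=4,interpolation=cv2.INTER_CUBIC))
E
```

```text
0 0.146 t 8.85 turn [-0.002  0.001 -0.005] shift [-0.5  0.6  0.4] | at [0.4674 0.0274 0.1435] F [-1.1 -0.2 -2.9] q [-0.2   0.04  1.95 -0.    1.14 -0.19] open 0.177
5 0.142 t 8.85 turn [-0.002  0.088 -0.005] shift [-8.9  0.6  0.8] | at [0.4674 0.0274 0.1435] F [-1.1 -0.2 -2.9] q [-0.2   0.04  1.95 -0.    1.14 -0.19] open 0.177
10 0.139 t 8.85 turn [-0.002  0.176 -0.005] shift [-18.2   0.7   2.2] | at [0.4674 0.0274 0.1435] F [-1.1 -0.2 -2.9] q [-0.2   0.04  1.95 -0.    1.14 -0.19] open 0.177
15 0.136 t 8.85 turn [-0.002  0.263 -0.005] shift [-27.3   0.7   4.7] | at [0.4674 0.0274 0.1435] F [-1.1 -0.2 -2.9] q [-0.2   0.04  1.95 -0.    1.14 -0.19] open 0.177
20 0.134 t 8.85 turn [-0.001  0.35  -0.005] shift [-37.2   0.8   8.3] | at [0.4674 0.0274 0.1435] F [-1.1 -0.2 -2.9] q [-0.2   0.04  1.95 -0.    1.14 -0.19] open 0.177
25 0.133 t 8.85 turn [-0.001  0.437 -0.005] shift [-47.7   0.8  12.9] | at [0.4674 0.0274 0.1435] F [-1.1 -0.2 -2.9] q [-0.2   0.04  1.95 -0.    1.14 -0.19] open 0.177
30 0.132 t 8.85 turn [-0.001  0.525 -0.005] shift [-57.8   0.9  18.5] | at [0.4674 0.0274 0.1435] F [-1.1 -0.2 -2.9] q [-0.2   0.04  1.95 -0.    1.14 -0.19] open 0.177
45 0.13 t 8.85 turn [-0.     0.786 -0.005] shift [-85.5   1.1  40.6] | at [0.4674 0.0274 0.1435] F [-1.1 -0.2 -2.9] q [-0.2   0.04  1.95 -0.    1.14 -0.19] open 0.177
```

View pics/c5.png

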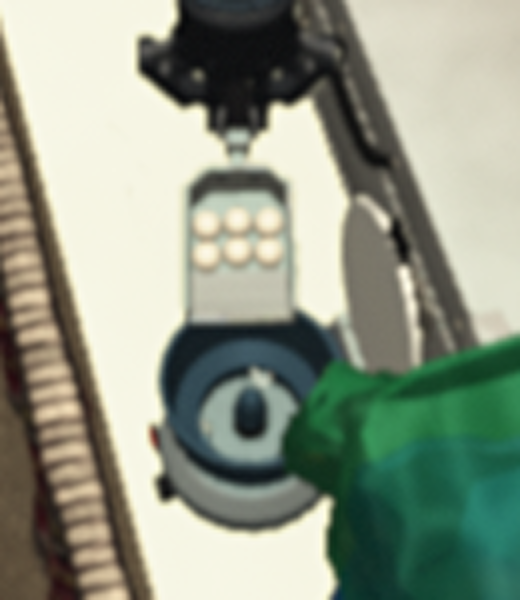

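View pics/s5.png

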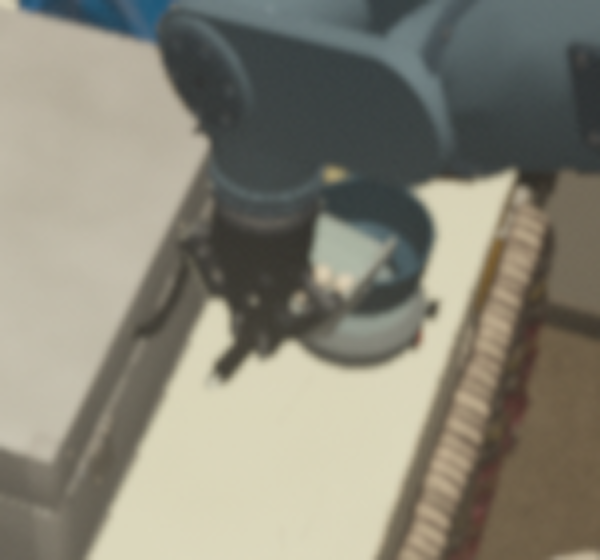

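Call:
servo_tool(
  targets=[
    [0,0.03,0,-3,1,0,-1],
    [0,0.088,0,-9,1,1,-1],
    [0,0.13,0,-14,1,1,-1],
    [0,0.176,0,-18,1,2,-1],
    [0,0.22,0,-23,1,3,-1],
    [0,0.263,0,-27,1,5,-1],
    [0,0.31,0,-32,1,6,-1],
    [0,0.33,0,-35,1,7,-1],
  ],
)

```text
time_s: 9.95
eef_pos: [0.4689, 0.0197, 0.1794]
eef_rot: [0.412, 0.577, 0.573, -0.41]
wrist_force: [0.6, -0.5, -2.6]
opening: 0.177
```

```bash
cat >> h.py <<'E'
def tg(th,lz,ly=-.115,lx=.468):
    R=Rot.from_rotvec([np.radians(th),0,0]).as_matrix()
    print(th,lz,end=" "); goal(np.array([lx,ly,lz])-R@np.array([0,-.142,.002]),R@D0)
E
python3 - <<'E'
from h import *
for a in ((19,.134),(25,.133),(30,.132),(35,.131),(40,.130),(45,.13),(50,.13)): tg(*a)
c=cam("scene"); im=c["pixels"][180:330,200:330]; cv2.imwrite("pics/c6.png",cv2.resize(im,None,fx=4,fy=4,interpolation=cv2.INTER_CUBIC))
c=cam("side"); im=c["pixels"][70:210,220:370]; cv2.imwrite("pics/s6.png",cv2.resize(im,None,fx=4,fy=4,interpolation=cv2.INTER_CUBIC))
E
```

```text
19 0.134 t 9.95 turn [-0.001  0.002 -0.007] shift [ 1.1 -0.9  0.1] | at [0.4689 0.0197 0.1794] F [ 0.6 -0.5 -2.6] q [-0.43  0.03  1.92  0.31  1.34 -0.52] open 0.177
25 0.133 t 9.95 turn [-0.     0.107 -0.007] shift [-12.8  -0.8   1.1] | at [0.4689 0.0197 0.1794] F [ 0.6 -0.5 -2.6] q [-0.43  0.03  1.92  0.31  1.34 -0.52] open 0.177
30 0.132 t 9.95 turn [ 0.     0.194 -0.007] shift [-24.1  -0.7   3.1] | at [0.4689 0.0197 0.1794] F [ 0.6 -0.5 -2.6] q [-0.43  0.03  1.92  0.31  1.34 -0.52] open 0.177
35 0.131 t 9.95 turn [ 0.     0.281 -0.007] shift [-35.3  -0.6   6.1] | at [0.4689 0.0197 0.1794] F [ 0.6 -0.5 -2.6] q [-0.43  0.03  1.92  0.31  1.34 -0.52] open 0.177
40 0.13 t 9.95 turn [ 0.001  0.369 -0.007] shift [-46.1  -0.5  10.2] | at [0.4689 0.0197 0.1794] F [ 0.6 -0.5 -2.6] q [-0.43  0.03  1.92  0.31  1.34 -0.52] open 0.177
45 0.13 t 9.95 turn [ 0.001  0.456 -0.007] shift [-57.5  -0.4  15. ] | at [0.4689 0.0197 0.1794] F [ 0.6 -0.5 -2.6] q [-0.43  0.03  1.92  0.31  1.34 -0.52] open 0.177
50 0.13 t 9.95 turn [ 0.001  0.543 -0.007] shift [-68.5  -0.4  20.8] | at [0.4689 0.0197 0.1794] F [ 0.6 -0.5 -2.6] q [-0.43  0.03  1.92  0.31  1.34 -0.52] open 0.177
```

View pics/c6.png

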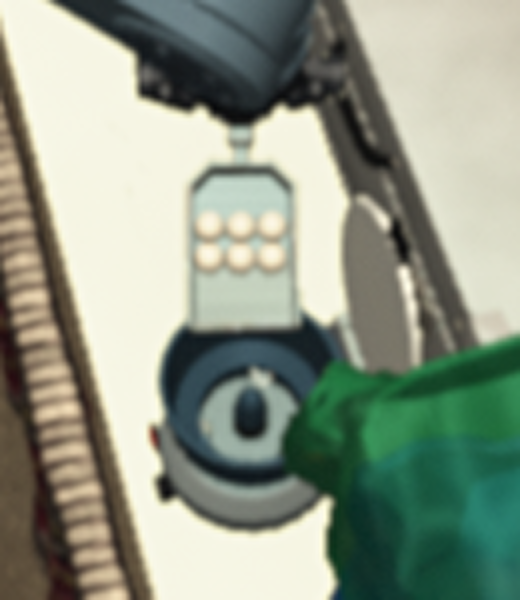

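View pics/s6.png

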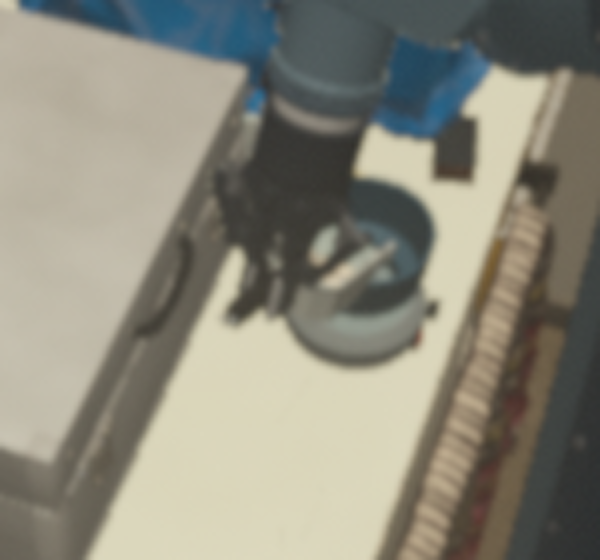

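Call:
servo_tool(
  targets=[
    [0,0.03,0,-3,0,0,-1],
    [0,0.065,0,-8,0,1,-1],
    [0,0.1,0,-12,0,1,-1],
    [0,0.135,0,-17,0,2,-1],
    [0,0.17,0,-21,0,3,-1],
    [0,0.205,0,-26,0,4,-1],
    [0,0.24,0,-30,0,5,-1],
    [0,0.28,0,-35,0,6,-1],
  ],
)

```text
time_s: 11.05
eef_pos: [0.4685, 0.0026, 0.2107]
eef_rot: [0.328, 0.629, 0.625, -0.325]
wrist_force: [1.1, -0.2, -1.6]
opening: 0.177
```

```bash
python3 - <<'E'
from h import *
for a in ((35,.132),(45,.13),(50,.13)): tg(*a)
c=cam("scene"); im=c["pixels"][180:330,200:330]; cv2.imwrite("pics/c7.png",cv2.resize(im,None,fx=4,fy=4,interpolation=cv2.INTER_CUBIC))
c=cam("side"); im=c["pixels"][70:210,220:370]; cv2.imwrite("pics/s7.png",cv2.resize(im,None,fx=4,fy=4,interpolation=cv2.INTER_CUBIC))
E
```

```text
35 0.132 t 11.05 turn [ 0.001 -0.    -0.007] shift [-1.  -0.5 -0.5] | at [0.4685 0.0026 0.2107] F [ 1.1 -0.2 -1.6] q [-0.61  0.1   1.87  0.5   1.55 -0.71] open 0.177
45 0.13 t 11.05 turn [ 0.002  0.174 -0.007] shift [-24.   -0.4   2.4] | at [0.4685 0.0026 0.2107] F [ 1.1 -0.2 -1.6] q [-0.61  0.1   1.87  0.5   1.55 -0.71] open 0.177
50 0.13 t 11.05 turn [ 0.002  0.261 -0.007] shift [-36.2  -0.3   4.9] | at [0.4685 0.0026 0.2107] F [ 1.1 -0.2 -1.6] q [-0.61  0.1   1.87  0.5   1.55 -0.71] open 0.177
```

View pics/c7.png

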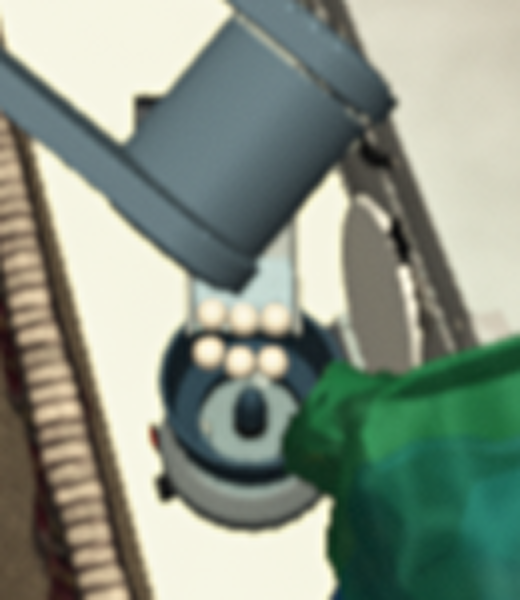

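View pics/s7.png

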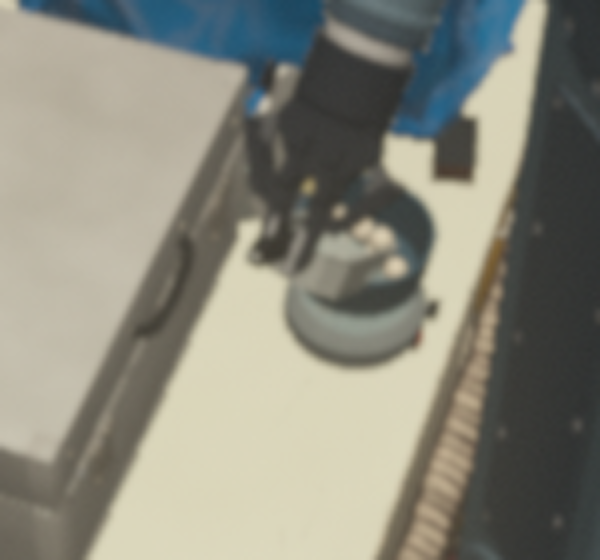

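Call:
servo_tool(
  targets=[
    [0,0,0,0,0,0,-1],
    [0,0,0,0,0,0,-1],
    [0,0,0,0,0,0,-1],
    [0,0.03,0,-4,0,0,-1],
    [0,0.06,0,-8,0,0,-1],
    [0,0.1,0,-14,0,1,-1],
    [0,0.14,0,-19,0,1,-1],
    [0,0.17,0,-23,0,2,-1],
  ],
)

```text
time_s: 12.15
eef_pos: [0.4686, -0.0135, 0.2283]
eef_rot: [0.273, 0.655, 0.65, -0.27]
wrist_force: [0.1, 0.7, -0.6]
opening: 0.174
```

```bash
python3 - <<'E'
from h import *
for a in ((45,.13),(30,.136),(10,.16),(0,.17)): tg(*a)
c=cam("scene"); im=c["pixels"][180:330,200:330]; cv2.imwrite("pics/c8.png",cv2.resize(im,None,fx=4,fy=4,interpolation=cv2.INTER_CUBIC))
c=cam("side"); im=c["pixels"][70:210,220:370]; cv2.imwrite("pics/s8.png",cv2.resize(im,None,fx=4,fy=4,interpolation=cv2.INTER_CUBIC))
E
```

```text
45 0.13 t 12.15 turn [ 0.001  0.003 -0.008] shift [-0.3 -0.6 -0.8] | at [ 0.4686 -0.0135  0.2283] F [ 0.1  0.7 -0.6] q [-0.7   0.18  1.82  0.58  1.69 -0.79] open 0.174
30 0.136 t 12.15 turn [-0.    -0.259 -0.008] shift [32.2 -0.9  0.3] | at [ 0.4686 -0.0135  0.2283] F [ 0.1  0.7 -0.6] q [-0.7   0.18  1.82  0.58  1.69 -0.79] open 0.174
10 0.16 t 12.15 turn [-0.002 -0.608 -0.008] shift [59.6 -1.1  4.7] | at [ 0.4686 -0.0135  0.2283] F [ 0.1  0.7 -0.6] q [-0.7   0.18  1.82  0.58  1.69 -0.79] open 0.174
0 0.17 t 12.15 turn [-0.002 -0.782 -0.008] shift [71.3 -1.2 13.7] | at [ 0.4686 -0.0135  0.2283] F [ 0.1  0.7 -0.6] q [-0.7   0.18  1.82  0.58  1.69 -0.79] open 0.174
```

View pics/c8.png

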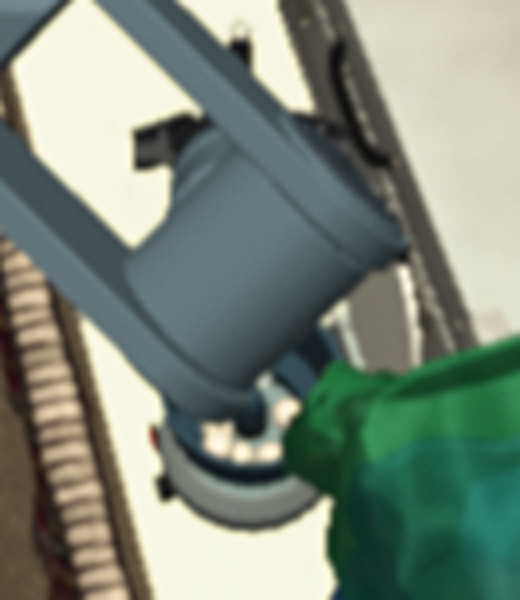

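View pics/s8.png

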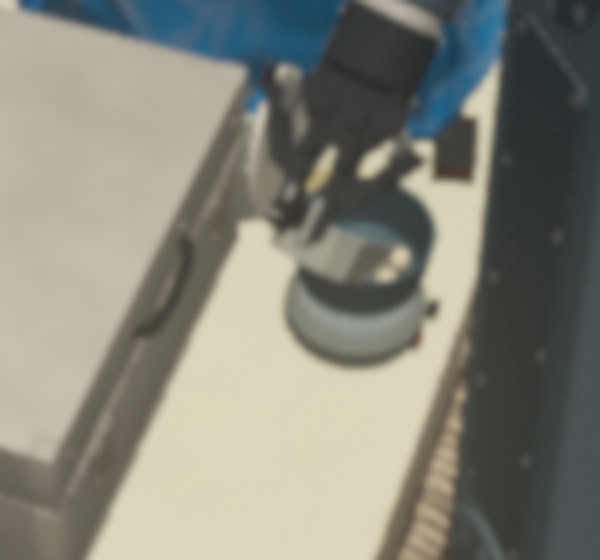

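Call:
servo_tool(
  targets=[
    [0,0,0,0,0,0,-1],
    [0,0,0,0,0,0,-1],
    [0,-0.06,0,7,0,-1,-1],
    [0,-0.16,0,18,0,-2,-1],
    [0,-0.26,0,29,0,-3,-1],
    [0,-0.38,0,40,0,-2,-1],
    [0,-0.5,0,50,0,-1,-1],
    [0,-0.61,0,57,0,0,-1],
  ],
)

```text
time_s: 13.25
eef_pos: [0.469, 0.0271, 0.1878]
eef_rot: [0.457, 0.543, 0.537, -0.456]
wrist_force: [-0.5, 0.3, -1.5]
opening: 0.179
```

```bash
python3 - <<'E'
from h import *
goal((.45,.09,.20))
c=cam("scene"); im=c["pixels"][180:330,200:330]; cv2.imwrite("pics/c9.png",cv2.resize(im,None,fx=4,fy=4,interpolation=cv2.INTER_CUBIC))
E
```

```text
t 13.25 turn [-0.004 -0.168 -0.007] shift [ -1.7 -19.2 -64. ] | at [0.469  0.0271 0.1878] F [-0.5  0.3 -1.5] q [-0.31 -0.01  1.92  0.17  1.29 -0.36] open 0.179
```

View pics/c9.png

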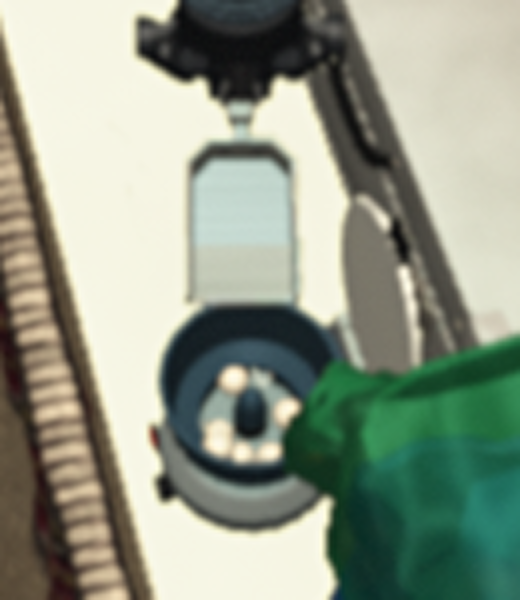

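```bash
python3 - <<'E'
from h import *
goal((.426,.275,.17)); goal((.426,.275,.05))
E
```

```text
t 13.3 turn [-0.003 -0.165 -0.007] shift [  57.6  -43.6 -239.9] | at [0.4686 0.0288 0.1876] F [-0.9  2.8 -0.1] q [-0.31 -0.01  1.92  0.17  1.28 -0.35] open 0.176
t 13.3 turn [-0.003 -0.165 -0.007] shift [ 176.   -44.4 -220.1] | at [0.4686 0.0288 0.1876] F [-0.9  2.8 -0.1] q [-0.31 -0.01  1.92  0.17  1.28 -0.35] open 0.176
```

Call:
servo_tool(
  targets=[
    [0,-0.03,0,1,-2,-15,-1],
    [0,-0.06,0,7,-8,-45,-1],
    [0,-0.09,0,13,-15,-80,-1],
    [0,-0.12,0,20,-22,-120,-1],
    [0,-0.15,0,28,-29,-160,-1],
    [0,-0.165,-0.007,38,-36,-200,-1],
    [0,-0.165,-0.007,50,-42,-230,-1],
    [0,-0.165,-0.007,75,-44,-238,-1],
  ],
)

```text
time_s: 14.3
eef_pos: [0.4258, 0.2784, 0.1535]
eef_rot: [0.5, 0.501, 0.5, -0.499]
wrist_force: [0.2, -0.8, -2.5]
opening: 0.178
```

```bash
python3 - <<'E'
from h import *
goal((.426,.275,.03)); goal((.426,.275,.0165))
E
```

```text
t 14.3 turn [-0.    -0.003 -0.002] shift [123.5  -0.    3.8] | at [0.4258 0.2784 0.1535] F [ 0.2 -0.8 -2.5] q [0.34 0.12 1.85 0.   1.18 0.34] open 0.178
t 14.3 turn [-0.    -0.003 -0.002] shift [ 1.37e+02 -1.00e-01  3.80e+00] | at [0.4258 0.2784 0.1535] F [ 0.2 -0.8 -2.5] q [0.34 0.12 1.85 0.   1.18 0.34] open 0.178
```

Call:
servo_tool(
  targets=[
    [0,0,0,15,0,2,-1],
    [0,0,0,40,0,2,-1],
    [0,0,0,68,0,2,-1],
    [0,0,0,95,0,2,-1],
    [0,0,0,115,0,2,-1],
    [0,0,0,125,0,2,-1],
    [0,0,0,131,0,2,-1],
    [0,0,0,133,0,2,-1],
  ],
)

```text
time_s: 15.3
eef_pos: [0.4264, 0.2767, 0.0208]
eef_rot: [0.5, 0.501, 0.5, -0.499]
wrist_force: [-0.6, -0.3, -1.5]
opening: 0.175
```

```bash
python3 - <<'E'
from h import *
goal((.426,.275,.0165))
E
```

```text
t 15.3 turn [-0.    -0.003 -0.002] shift [ 4.3 -0.4  1.8] | at [0.4264 0.2767 0.0208] F [-0.6 -0.3 -1.5] q [0.34 0.34 1.91 0.   0.9  0.34] open 0.175
```

Lower slowly 4 mm until contact, then release.

Call:
servo_tool(
  targets=[
    [0,0,0,1,0,0,-1],
    [0,0,0,2,0,0,-1],
    [0,0,0,3,0,0,-1],
    [0,0,0,3.5,0,0,-1],
    [0,0,0,4,0,0,-1],
    [0,0,0,4,0,0,-1],
    [0,0,0,4,0,0,-1],
    [0,0,0,4,0,0,-1],
  ],
)

```text
time_s: 16.3
eef_pos: [0.4267, 0.277, 0.0172]
eef_rot: [0.5, 0.502, 0.5, -0.499]
wrist_force: [-0.7, -0.1, 5.1]
opening: 0.174
```

Call:
servo_tool(
  targets=[
    [0,0,0,0,0,0,-0.5],
    [0,0,0,0,0,0,-0.4],
    [0,0,0,0,0,0,-0.2],
    [0,0,0,0,0,0,0],
    [0,0,0,0,0,0,0.3],
    [0,0,0,0,0,0,0.5],
    [0,0,0,-5,0,0,0.5],
    [0,0,0,-15,0,0,0.5],
  ],
)

```text
time_s: 17.3
eef_pos: [0.4264, 0.2768, 0.0324]
eef_rot: [0.5, 0.501, 0.5, -0.499]
wrist_force: [0.3, 0.5, 0.2]
opening: 0.749
```

Call:
servo_tool(
  targets=[
    [0,0,0,-20,0,0,0.5],
    [0,0,0,-50,0,0,0.5],
    [0,0,0,-85,0,0,0.2],
    [0,0,0,-120,0,0,-0.2],
    [0,0,0,-155,0,0,-0.6],
    [0,0,0,-190,0,0,-1],
    [0,0,0,-220,0,0,-1],
    [0,0,0,-230,0,0,-1],
  ],
)

```text
time_s: 18.3
eef_pos: [0.4269, 0.2765, 0.2652]
eef_rot: [0.5, 0.503, 0.5, -0.497]
wrist_force: [-0.1, 0.2, -0.2]
opening: 0.001
```

```bash
python3 - <<'E'
from h import *
c=cam("wrist"); cv2.imwrite("pics/w10.png",c["pixels"])
goal((.60,-.05,.37)); goal((.47,-.05,.37))
E
```

```text
t 18.35 turn [-0.    -0.005 -0.006] shift [-105.3  173.9  326. ] | at [0.4268 0.2765 0.2652] F [0.  0.7 1.5] q [ 0.34 -0.    1.74  0.    1.4   0.34] open -0.002
t 18.35 turn [-0.    -0.005 -0.006] shift [-106.    43.9  326. ] | at [0.4268 0.2765 0.2652] F [0.  0.7 1.5] q [ 0.34 -0.    1.74  0.    1.4   0.34] open -0.002
```

View pics/w10.png

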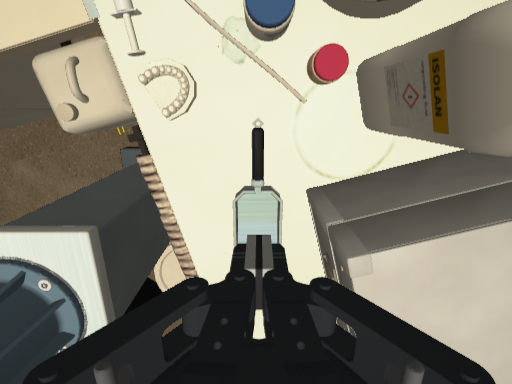

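Call:
servo_tool(
  targets=[
    [0,0,0,-15,3,20,-1],
    [0,0,0,-35,9,60,-1],
    [0,0,0,-55,15,110,-1],
    [0,0,0,-75,22,165,-1],
    [0,0,0,-95,29,220,-1],
    [0,0,0,-105,36,270,-1],
    [0,0,0,-106,42,310,-1],
    [0,0,0,-106,44,326,-1],
  ],
)

```text
time_s: 19.35
eef_pos: [0.4698, -0.0518, 0.3686]
eef_rot: [0.499, 0.503, 0.5, -0.498]
wrist_force: [-0.3, 0.1, 0.1]
opening: -0.003
```

```bash
python3 - <<'E'
from h import *
c=cam("wrist"); cv2.imwrite("pics/w11.png",c["pixels"]); np.savez("w11.npz",R=c["R"],t=c["t"],K=c["intrinsics"])
goal((.60,-.11,.36))
E
```

```text
t 19.4 turn [-0.003 -0.005 -0.004] shift [  8.8 130.2  57.2] | at [ 0.47   -0.0524  0.3685] F [ 0.1 -1.6  0.2] q [-0.37 -0.14  1.66  0.01  1.62 -0.36] open -0.005
```

View pics/w11.png

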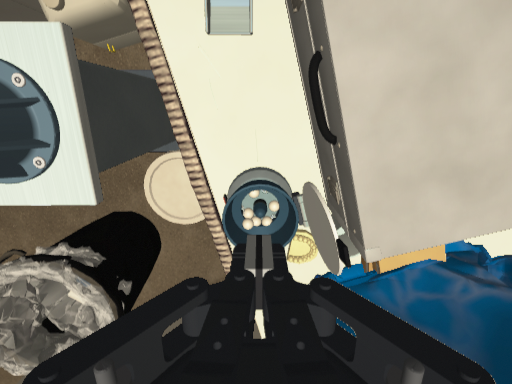

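```bash
python3 - <<'E'
from h import *
im=cv2.imread("pics/w11.png"); cv2.imwrite("pics/w11z.png",cv2.resize(im[160:280,210:370],None,fx=5,fy=5,interpolation=cv2.INTER_CUBIC))
z=np.load("w11.npz"); c=dict(R=z["R"],t=z["t"],intrinsics=z["K"])
s=cam("scene")
H=np.array([.538,-.125,.1205]); ex=np.array([np.cos(.262),np.sin(.262),0])
for a in (1.5,1.6,1.7,1.75): 
    P=H+ex*(-.138*np.cos(a)+.0065*np.sin(a))+np.array([0,0,.138*np.sin(a)+.0065*np.cos(a)])
    print(a,P.round(3),proj(s,P).round(1),proj(c,P).round(1))
E
```

```text
1.5 [ 0.535 -0.126  0.259] [289.8 241.1] [320.7 259.3]
1.6 [ 0.548 -0.122  0.258] [295.4 239.7] [333.6 256. ]
1.7 [ 0.561 -0.119  0.257] [301.  238.6] [346.1 252.1]
1.75 [ 0.568 -0.117  0.255] [303.7 238.2] [352.  249.9]
```

View pics/w11z.png

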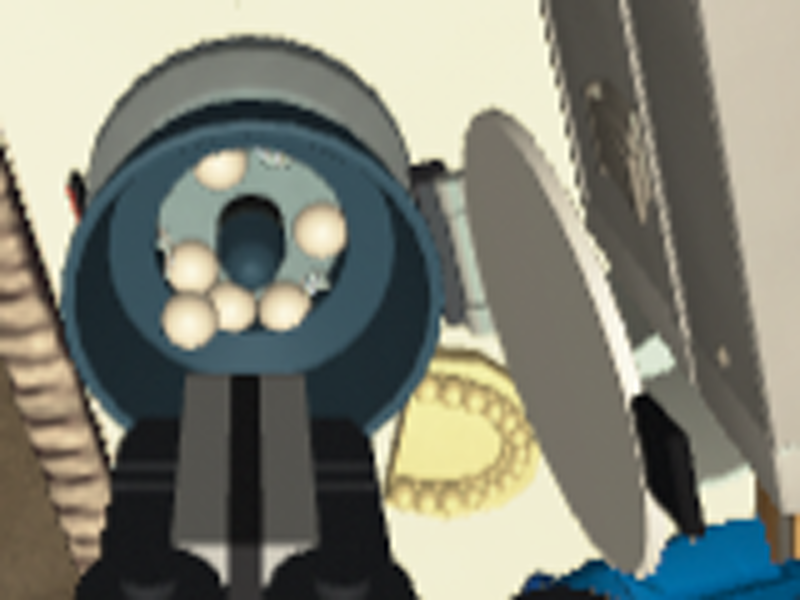

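```bash
python3 - <<'E'
from h import *
goal((.601,-.108,.33)); goal((.601,-.108,.235))
z=np.load("w11.npz"); c=dict(R=z["R"],t=z["t"],intrinsics=z["K"])
for h in (0,.1,.2,.3): print(h,onz(c,335,272,h).round(3), onz(c,455,245,h).round(3))
E
```

```text
t 19.45 turn [-0.003 -0.005 -0.004] shift [ 38.8 131.2  57. ] | at [ 0.4698 -0.0508  0.3686] F [ 0.4  0.7 -0.2] q [-0.36 -0.14  1.66  0.01  1.62 -0.36] open 0.003
t 19.45 turn [-0.003 -0.005 -0.004] shift [133.8 130.8  57.6] | at [ 0.4698 -0.0508  0.3686] F [ 0.4  0.7 -0.2] q [-0.36 -0.14  1.66  0.01  1.62 -0.36] open 0.003
0 [ 0.635 -0.314  0.   ] [ 0.88  -0.251  0.   ]
0.1 [ 0.602 -0.248  0.1  ] [ 0.8   -0.196  0.1  ]
0.2 [ 0.57  -0.181  0.2  ] [ 0.72  -0.142  0.2  ]
0.3 [ 0.538 -0.114  0.3  ] [ 0.639 -0.087  0.3  ]
```

Call:
servo_tool(
  targets=[
    [0,0,0,0,20,8,-1],
    [0,0,0,0,55,22,-1],
    [0,0,0,0,90,38,-1],
    [0,0,0,5,120,52,-1],
    [0,0,0,15,131,57,-1],
    [0,0,0,30,131,57,-1],
    [0,0,0,50,131,57,-1],
    [0,0,0,65,131,57,-1],
  ],
)

```text
time_s: 20.45
eef_pos: [0.5997, -0.1065, 0.3022]
eef_rot: [0.499, 0.502, 0.501, -0.498]
wrist_force: [0.3, 0.3, 0.5]
opening: -0.003
```

```bash
python3 - <<'E'
from h import *
goal((.601,-.108,.235))
for n in ("scene","side"):
    c=cam(n); im=c["pixels"]; im=im[180:330,220:380] if n=="scene" else im[60:190,200:360]; cv2.imwrite(f"pics/{n}12.png",cv2.resize(im,None,fx=4,fy=4,interpolation=cv2.INTER_CUBIC))
c=cam("wrist"); cv2.imwrite("pics/w12.png",c["pixels"])
E
```

```text
t 20.45 turn [-0.002 -0.006 -0.002] shift [67.2  1.2  1.9] | at [ 0.5997 -0.1065  0.3022] F [0.3 0.3 0.5] q [-0.37  0.21  1.43  0.01  1.5  -0.37] open -0.003
```

View pics/scene12.png

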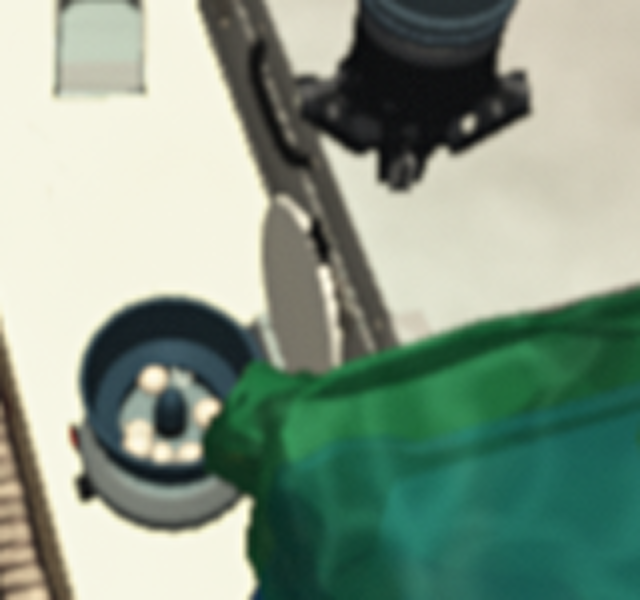

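View pics/side12.png

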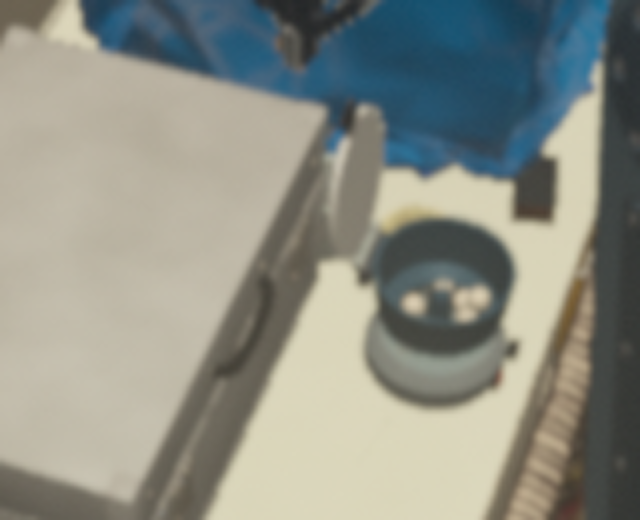

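View pics/w12.png

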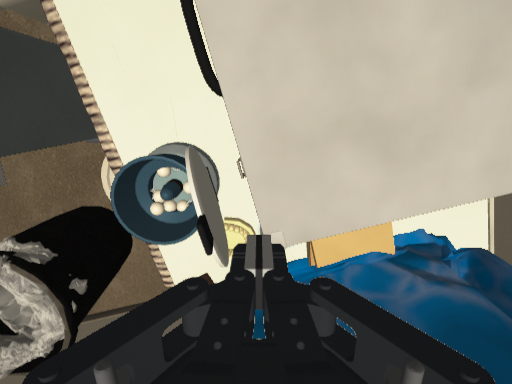

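```bash
cat >> h.py <<'E'
H=np.array([.538,-.125,0]); EX=np.array([np.cos(.262),np.sin(.262),0])
def lp(xp,z): return H+EX*xp+np.array([0,0,z])
def arc(a,rho=.112,w=.010): return -rho*np.cos(a)+.0065*np.sin(a)+w, .1205+rho*np.sin(a)+.0065*np.cos(a)
E
python3 - <<'E'
from h import *
for x,z in ((.065,.27),(.065,.235),(.05,.235)): goal(lp(x,z))
E
```

```text
t 20.6 turn [-0.002 -0.006 -0.002] shift [32.9  0.7  1.3] | at [ 0.6    -0.1071  0.3029] F [-0.  -0.   0.4] q [-0.37  0.21  1.43  0.01  1.5  -0.37] open -0.002
t 20.6 turn [-0.002 -0.006 -0.002] shift [67.9  0.7  1.5] | at [ 0.6    -0.1071  0.3029] F [-0.  -0.   0.4] q [-0.37  0.21  1.43  0.01  1.5  -0.37] open -0.002
t 20.6 turn [-0.002 -0.006 -0.002] shift [ 67.8 -13.8   5.4] | at [ 0.6    -0.1071  0.3029] F [-0.  -0.   0.4] q [-0.37  0.21  1.43  0.01  1.5  -0.37] open -0.002
```

Call:
servo_tool(
  targets=[
    [0,0,0,10,1,1,-1],
    [0,0,0,28,1,1,-1],
    [0,0,0,46,1,1,-1],
    [0,0,0,60,1,1,-1],
    [0,0,0,68,1,1,-1],
    [0,0,0,68,-4,3,-1],
    [0,0,0,68,-10,4,-1],
    [0,0,0,68,-14,5,-1],
  ],
)

```text
time_s: 21.6
eef_pos: [0.586, -0.1119, 0.2357]
eef_rot: [0.499, 0.503, 0.5, -0.498]
wrist_force: [0.1, -0.2, -0.1]
opening: 0.001
```

```bash
python3 - <<'E'
from h import *
for x in (.05,.035,.02,.005): goal(lp(x,.235))
for a in np.linspace(1.5,0.7,7): print(round(a,2),np.round(arc(a),3),end=" "); goal(lp(*arc(a)))
c=cam("wrist"); cv2.imwrite("pics/w13.png",c["pixels"])
E
```

```text
t 21.6 turn [-0.002 -0.006 -0.003] shift [0.7 0.3 0.2] | at [ 0.586  -0.1119  0.2357] F [ 0.1 -0.2 -0.1] q [-0.39  0.22  1.55  0.01  1.37 -0.39] open 0.001
t 21.6 turn [-0.002 -0.006 -0.003] shift [  0.6 -14.2   4.1] | at [ 0.586  -0.1119  0.2357] F [ 0.1 -0.2 -0.1] q [-0.39  0.22  1.55  0.01  1.37 -0.39] open 0.001
t 21.6 turn [-0.002 -0.006 -0.003] shift [  0.6 -28.6   8. ] | at [ 0.586  -0.1119  0.2357] F [ 0.1 -0.2 -0.1] q [-0.39  0.22  1.55  0.01  1.37 -0.39] open 0.001
t 21.6 turn [-0.002 -0.006 -0.003] shift [  0.5 -43.1  11.9] | at [ 0.586  -0.1119  0.2357] F [ 0.1 -0.2 -0.1] q [-0.39  0.22  1.55  0.01  1.37 -0.39] open 0.001
1.5 [0.009 0.233] t 21.6 turn [-0.002 -0.006 -0.003] shift [  2.8 -39.7  11. ] | at [ 0.586  -0.1119  0.2357] F [ 0.1 -0.2 -0.1] q [-0.39  0.22  1.55  0.01  1.37 -0.39] open 0.001
1.37 [-0.006  0.231] t 21.6 turn [-0.002 -0.006 -0.003] shift [  3.9 -54.1  14.9] | at [ 0.586  -0.1119  0.2357] F [ 0.1 -0.2 -0.1] q [-0.39  0.22  1.55  0.01  1.37 -0.39] open 0.001
1.23 [-0.021  0.228] t 21.6 turn [-0.002 -0.006 -0.003] shift [  7.  -68.2  18.7] | at [ 0.586  -0.1119  0.2357] F [ 0.1 -0.2 -0.1] q [-0.39  0.22  1.55  0.01  1.37 -0.39] open 0.001
1.1 [-0.035  0.223] t 21.6 turn [-0.002 -0.006 -0.003] shift [ 12.  -81.8  22.4] | at [ 0.586  -0.1119  0.2357] F [ 0.1 -0.2 -0.1] q [-0.39  0.22  1.55  0.01  1.37 -0.39] open 0.001
0.97 [-0.048  0.216] t 21.6 turn [-0.002 -0.006 -0.003] shift [ 18.9 -94.6  26. ] | at [ 0.586  -0.1119  0.2357] F [ 0.1 -0.2 -0.1] q [-0.39  0.22  1.55  0.01  1.37 -0.39] open 0.001
0.83 [-0.06   0.208] t 21.6 turn [-0.002 -0.006 -0.003] shift [  27.4 -106.4   29.2] | at [ 0.586  -0.1119  0.2357] F [ 0.1 -0.2 -0.1] q [-0.39  0.22  1.55  0.01  1.37 -0.39] open 0.001
0.7 [-0.071  0.198] t 21.6 turn [-0.002 -0.006 -0.003] shift [  37.5 -117.1   32.1] | at [ 0.586  -0.1119  0.2357] F [ 0.1 -0.2 -0.1] q [-0.39  0.22  1.55  0.01  1.37 -0.39] open 0.001
```

View pics/w13.png

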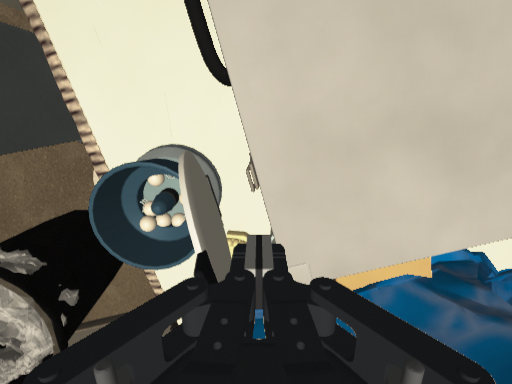

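Call:
servo_tool(
  targets=[
    [0,0,0,0,-8,2,-1],
    [0,0,0,0,-18,5,-1],
    [0,0,0,1,-29,8,-1],
    [0,0,0,3,-40,11,-1],
    [0,0,0,4,-54,15,-1],
    [0,0,0,7,-68,19,-1],
    [0,0,0,12,-82,22,-1],
    [0,0,0,19,-95,26,-1],
  ],
)

```text
time_s: 22.65
eef_pos: [0.4896, -0.1378, 0.2158]
eef_rot: [0.499, 0.503, 0.5, -0.499]
wrist_force: [0.5, 0.8, 0.8]
opening: -0.004
```

```bash
python3 - <<'E'
from h import *
for a in np.linspace(.97,0,9): print(round(a,2),np.round(arc(a),3),end=" "); goal(lp(*arc(a)))
c=cam("wrist"); cv2.imwrite("pics/w14.png",c["pixels"])
c=cam("side"); im=c["pixels"][60:190,200:360]; cv2.imwrite(f"pics/side14.png",cv2.resize(im,None,fx=4,fy=4,interpolation=cv2.INTER_CUBIC))
E
```

```text
0.97 [-0.048  0.217] t 22.65 turn [-0.002 -0.006 -0.003] shift [-0.7  2.1 -0.4] | at [ 0.4896 -0.1378  0.2158] F [0.5 0.8 0.8] q [-0.51  0.05  1.79  0.01  1.31 -0.51] open -0.004
0.85 [-0.059  0.209] t 22.65 turn [-0.002 -0.006 -0.003] shift [ 6.9 -8.8  2.6] | at [ 0.4896 -0.1378  0.2158] F [0.5 0.8 0.8] q [-0.51  0.05  1.79  0.01  1.31 -0.51] open -0.004
0.73 [-0.069  0.2  ] t 22.65 turn [-0.002 -0.006 -0.003] shift [ 15.9 -18.6   5.3] | at [ 0.4896 -0.1378  0.2158] F [0.5 0.8 0.8] q [-0.51  0.05  1.79  0.01  1.31 -0.51] open -0.004
0.61 [-0.078  0.19 ] t 22.65 turn [-0.002 -0.006 -0.003] shift [ 26.  -27.3   7.7] | at [ 0.4896 -0.1378  0.2158] F [0.5 0.8 0.8] q [-0.51  0.05  1.79  0.01  1.31 -0.51] open -0.004
0.48 [-0.086  0.178] t 22.65 turn [-0.002 -0.006 -0.003] shift [ 37.2 -34.8   9.8] | at [ 0.4896 -0.1378  0.2158] F [0.5 0.8 0.8] q [-0.51  0.05  1.79  0.01  1.31 -0.51] open -0.004
0.36 [-0.092  0.166] t 22.65 turn [-0.002 -0.006 -0.003] shift [ 49.2 -40.9  11.5] | at [ 0.4896 -0.1378  0.2158] F [0.5 0.8 0.8] q [-0.51  0.05  1.79  0.01  1.31 -0.51] open -0.004
0.24 [-0.097  0.154] t 22.65 turn [-0.002 -0.006 -0.003] shift [ 61.9 -45.6  12.9] | at [ 0.4896 -0.1378  0.2158] F [0.5 0.8 0.8] q [-0.51  0.05  1.79  0.01  1.31 -0.51] open -0.004
0.12 [-0.1   0.14] t 22.65 turn [-0.002 -0.006 -0.003] shift [ 75.1 -48.8  13.8] | at [ 0.4896 -0.1378  0.2158] F [0.5 0.8 0.8] q [-0.51  0.05  1.79  0.01  1.31 -0.51] open -0.004
0.0 [-0.102  0.127] t 22.65 turn [-0.002 -0.006 -0.003] shift [ 88.6 -50.3  14.3] | at [ 0.4896 -0.1378  0.2158] F [0.5 0.8 0.8] q [-0.51  0.05  1.79  0.01  1.31 -0.51] open -0.004
```

View pics/w14.png

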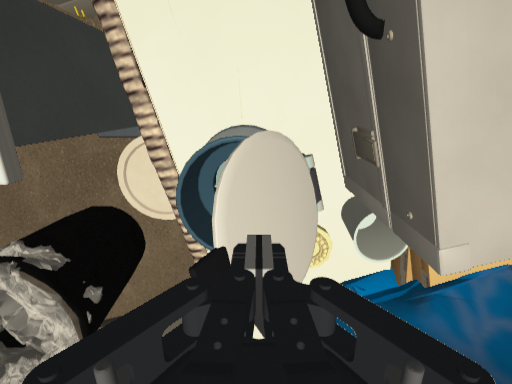

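View pics/side14.png

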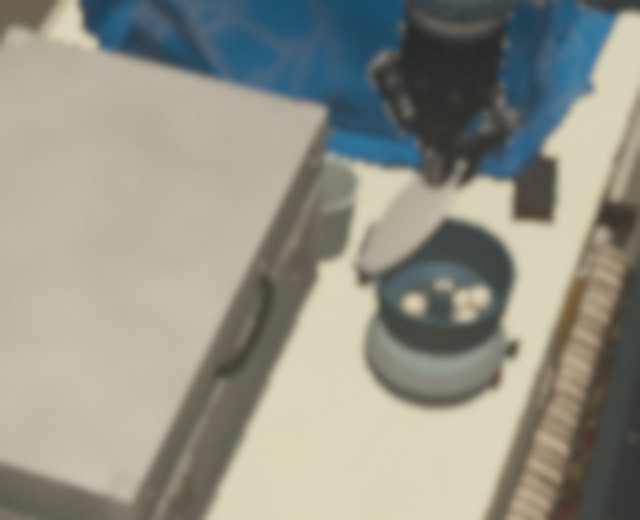

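Call:
servo_tool(
  targets=[
    [0,0,0,6,-9,3,-1],
    [0,0,0,15,-20,5,-1],
    [0,0,0,25,-30,8,-1],
    [0,0,0,36,-39,10,-1],
    [0,0,0,47,-46,12,-1],
    [0,0,0,58,-51,13,-1],
    [0,0,0,68,-55,14,-1],
    [0,0,0,76,-58,15,-1],
  ],
)

```text
time_s: 23.75
eef_pos: [0.4304, -0.1519, 0.1382]
eef_rot: [0.497, 0.503, 0.501, -0.499]
wrist_force: [0.6, 0.7, -0.3]
opening: -0.001
```

```bash
python3 - <<'E'
from h import *
goal(lp(-.11,.127)); goal(lp(-.115,.127))
c=cam("side"); im=c["pixels"][60:190,200:360]; cv2.imwrite(f"pics/side15.png",cv2.resize(im,None,fx=4,fy=4,interpolation=cv2.INTER_CUBIC))
E
```

```text
t 23.75 turn [-0.003 -0.007  0.   ] shift [11.1  1.3  1.7] | at [ 0.4304 -0.1519  0.1382] F [ 0.6  0.7 -0.3] q [-0.6   0.03  1.98  0.01  1.14 -0.6 ] open -0.001
t 23.75 turn [-0.003 -0.007  0.   ] shift [11.1 -3.5  3. ] | at [ 0.4304 -0.1519  0.1382] F [ 0.6  0.7 -0.3] q [-0.6   0.03  1.98  0.01  1.14 -0.6 ] open -0.001
```

View pics/side15.png

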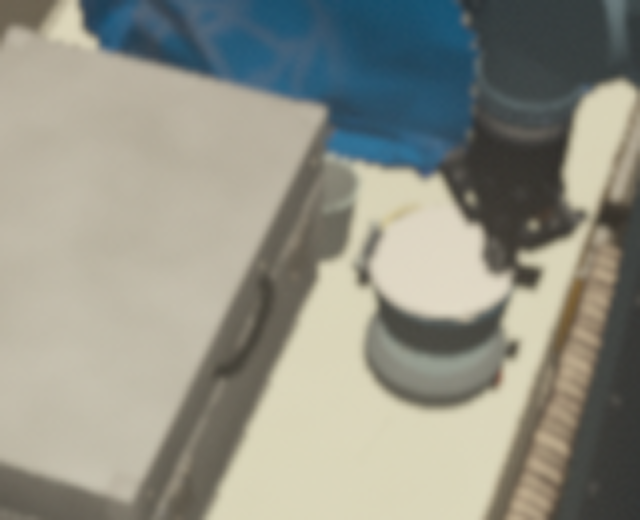

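Nearly shut. Press the last 11 mm slowly, with a little overtravel.

Call:
servo_tool(
  targets=[
    [0,0,0,2,0,0,-1],
    [0,0,0,4,0,0,-1],
    [0,0,0,6,0,0,-1],
    [0,0,0,8,0,0,-1],
    [0,0,0,9.5,0,0,-1],
    [0,0,0,10.5,0,0,-1],
    [0,0,0,11,0,0,-1],
    [0,0,0,11,0,0,-1],
  ],
)

```text
time_s: 24.8
eef_pos: [0.4299, -0.1517, 0.1275]
eef_rot: [0.497, 0.502, 0.501, -0.499]
wrist_force: [-3.4, 1.6, 11.5]
opening: 0.001
```

Call:
servo_tool(
  targets=[
    [0,0,0,0.5,0,0,-1],
    [0,0,0,0.5,0,0,-1],
    [0,0,0,0.5,0,0,-1],
    [0,0,0,0.5,0,0,-1],
    [0,0,0,0.5,0,0,-1],
    [0,0,0,0.5,0,0,-1],
    [0,0,0,0.5,0,0,-1],
    [0,0,0,0.5,0,0,-1],
  ],
)

```text
time_s: 25.8
eef_pos: [0.4299, -0.1517, 0.1276]
eef_rot: [0.497, 0.502, 0.501, -0.499]
wrist_force: [-3.6, 1.2, 7.7]
opening: -0.005
```

Call:
servo_tool(
  targets=[
    [0,0,0,-4,0,0,-1],
    [0,0,0,-15,0,0,-1],
    [0,0,0,-40,0,0,-1],
    [0,0,0,-75,0,-20,-1],
    [0,0,0,-110,0,-60,-1],
    [0,0,0,-145,0,-100,-1],
    [0,0,0,-165,0,-120,-1],
    [0,0,0,-170,0,-125,-1],
  ],
)

```text
time_s: 26.8
eef_pos: [0.4312, -0.0272, 0.3006]
eef_rot: [0.499, 0.502, 0.501, -0.498]
wrist_force: [0.9, -0.6, 0.3]
opening: -0.001
```

```bash
python3 - <<'E'
from h import *
c=cam("wrist"); cv2.imwrite("pics/w16.png",c["pixels"])
s=cam("scene"); cv2.imwrite("pics/scene16.png",s["pixels"])
c=cam("side"); cv2.imwrite("pics/side16.png",c["pixels"]); im=c["pixels"][60:190,200:360]; cv2.imwrite(f"pics/side16z.png",cv2.resize(im,None,fx=4,fy=4,interpolation=cv2.INTER_CUBIC))
print(ctrl.get_obs()["wrist_force"])
E
```

```text
[-0.2170196  -0.29954636 -0.18832414]
```

View pics/w16.png

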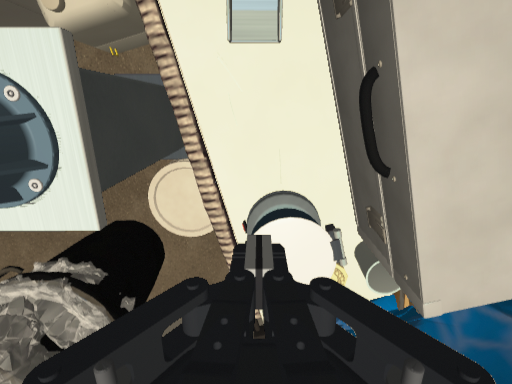

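View pics/side16z.png

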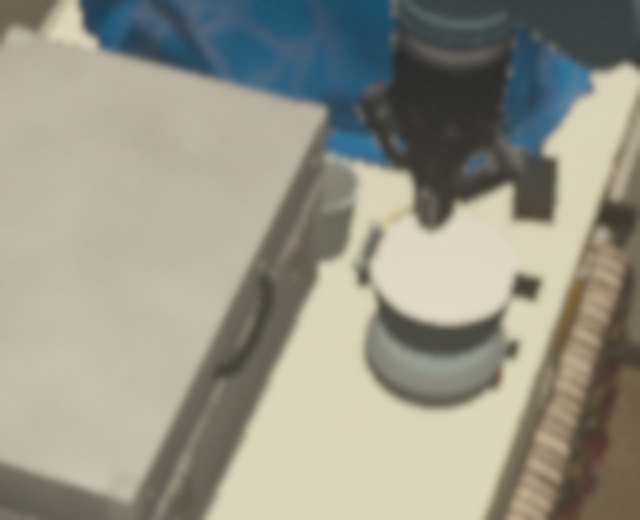

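View pics/scene16.png

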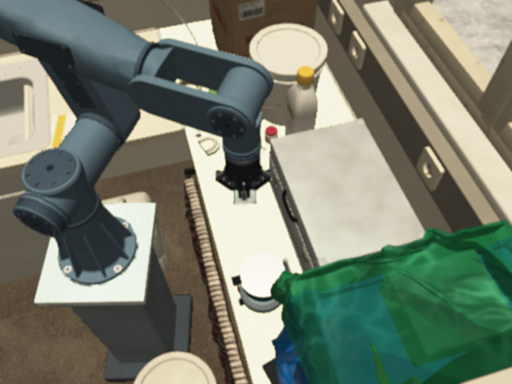

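```bash
python3 - <<'E'
from h import *
s=cam("scene");w=cam("side")
for z in (.127,.137): 
    P=np.array([*(H-EX*.138)[:2],z]); print(z,P.round(3),proj(w,P).round(1),proj(s,P).round(1))
cv2.imwrite("pics/s17.png",np.hstack([cv2.resize(s["pixels"][235:325,220:305],(510,540),interpolation=cv2.INTER_CUBIC)]))
E
```

```text
0.127 [ 0.405 -0.161  0.127] [332.1 131. ] [235.6 279.4]
0.137 [ 0.405 -0.161  0.137] [332.5 129. ] [235.4 277.8]
```

View pics/s17.png

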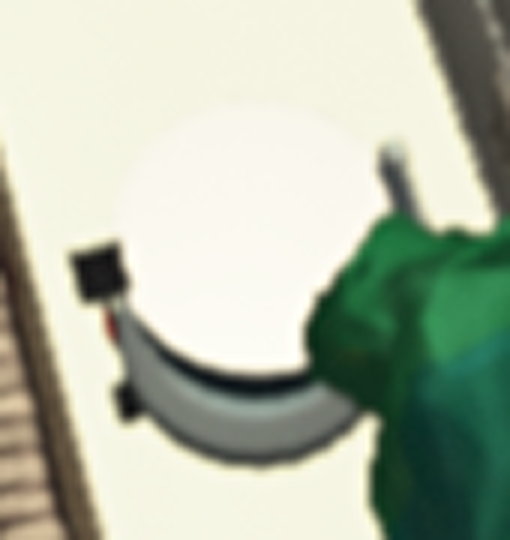

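```bash
python3 -c "
from bench import ctrl
print(ctrl.get_obs()['time_s']); print(ctrl.hand_in())"
```

```text
27.05
the job is handed in; nothing more can be done
None
```

The job is done and handed in at 27 s. All six balls are in the polisher bowl, the empty scoop is back on the table, and the lid is shut.

- **Pour:** I carried the scoop level and set its lip about 28 mm inside the rim, then tipped it slowly to 45°. A wrist picture taken afterwards shows all six balls in the bowl and none in the scoop.
- **Scoop:** I lowered it to its starting place until it touched the table and let go. The wrist picture shows it there, empty.
- **Lid:** I swung it down with the closed fingers and pressed it with about 8–11 N. The tab then showed within about 1 pixel of where it should be when shut, in both the scene and side views.
- **Surroundings:** No ball was seen outside the bowl, and the wrist-force readings stayed near zero except when setting down the scoop and pressing the lid. The tumbler and yellow cast were in place in the last pictures. The white cast and the blue-lid jar were in place when I set the scoop down, and the arm did not go near them afterwards.

No check failed. The last pictures do not show the whole scoop, because the gripper hides part of it in the scene view.

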